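# Set out the radio's parts for reassembly

## Robot

A 6-joint arm with a two-finger parallel gripper is mounted at the origin on the work surface. World frame = base frame: x ahead of the robot, y to its left, z up, the work surface at z = 0. Lengths are in m, angles in rad, forces in N, time in s.
With the tool pointing down it reaches from about 0.425 to 0.925 m from the base axis. Payload 12.5 kg.
Tool frame: the origin (TCP) lies between the finger pads; the fingertips stand 19 mm ahead of it and the grasp point (between the pads) is the TCP; y points along the fingers, z is the direction in which the jaws open and shut, and the axes are right-handed (so a half turn about y gives the same grasp; the last joint's range is limited). The gripper opens to 85 mm and grips with 20 to 120 N. Pads are 22 mm wide; open, the fingers measure 114 mm over their backs; the gripper's body (76 mm by 85 mm) begins 54 mm behind the grasp point. The pads swing forward as they close: fully open they stand 13 mm farther back than shut.
Start: joints at [1.13, 0.491, 1.559, -0, 1.092, -0.106], TCP at [0.205, 0.59, 0.25] pointing down, gripper open.
Joint ranges: [-3.1, 3.1], [-0.84, 2.19], [0.05, 2.79], [-1.13, 4.28], [0.06, 2.93], [-2.69, 2.69]. Speed limits (rad/s): [2.22, 2.22, 2.79, 3.14, 3.14, 3.14].

## Interface

Orientations are given as [roll, pitch, yaw] about the fixed x, y, z axes, in that order (R = Rz(yaw) Ry(pitch) Rx(roll)).
In Python, from rig import ctrl, cams, nets gives the robot as it stands.
- The arm moves only by the tool carry_out, never from a script. Its argument "increments" is a list of rows, each an object with "translation": the shift along the tool's x, y, z in mm, a list of three; "twist": the turn, a rotation vector about the tool's x, y, z in degrees, a list of three; "hand": the closure in counts, from 0 (fully open) to 255 (shut). A call has 1 to 12 rows; each row shifts and turns the commanded pose from where the row before left it, along the tool's axes as they then stand; what a row does not reach is not made up. A row lasts 1/12 s, in which the tool goes at most 41.7 mm and 7.16 degrees, less where a joint would pass 70% of its speed; a pose out of reach is approached as far as the arm can. A call is refused whole if a number of a shift passes 41.7 or a number of a turn 7.16, either way. A call with a gripper value outside its range is refused whole. The fingers move at their own pace and stop on an object; "squeeze" is the grip in N (left out, the last holds). Time passes only in rows, so rows that do not move let the fingers close. It gives the time, the measured TCP pose, the force and the opening at its end, in the units of the state.
- ctrl.get_obs(): the state, without advancing time (a new reading comes with each control period).
- cams.get_image(name): name is "side" or "top"; returns a dict with "pixels" (420x560x3 uint8, blue, green, red), "camera_matrix" (3x3 intrinsics, pixels), "xyz" and "rotation" of the camera in the world. Camera axes: x right, y down, z forward; pixel columns grow to the right and rows downward; lengths in m; the calibration is good to about 2 mm. A picture is of the moment at which its call begins. There is no depth.
- ctrl.hand_in(): hands the job in, once; it reports no verdict.
Trained networks look in a picture, given as the dict that the camera call returned (one of the last four; its "shot" number tells which), for a name from the list of things; names that differ only in an ending like _2 or _b are one class to them, and where a whole thing is asked for, a point or a joint stands for the part that bears it (a point fixed in the world has none). Each returns a list of dicts, best first, with "p" (0 to 1); they miss things now and then, are a little off and sometimes report something else, mostly with a low value. They report only what shows in the picture. A call takes as long as a camera call. They do not tell look-alikes from the thing itself.
- nets.regions_of(picture, query): "pixels" (420x560 bool, what is visible of it) and "bbox" ([left, top, right, bottom] in pixels, round what is visible of it).
The state is a dict: "time_s": time; "joints": joint angles; "joint_vel": joint speeds; "tau": joint torques, N m; "eef_pos": TCP position; "orientation": TCP orientation; "wrist_force": force on the tool from outside, world axes, zero at the start; "ft_torque": the same for the moment, N m; "grip_width": opening from 0.0 (shut) to 1.0 (fully open).
Only numpy, scipy, OpenCV 4.12 (cv2) and the standard library are available. Lean on these libraries where they do the work, as an engineer would, in place of code of your own. Each camera call takes 0.05 s, during which the arm holds its last target.

## Task

Set out the parts of the dismantled radio on the white layout board ready for reassembly: lay the battery, contacts up, in the outlined rectangle behind the back shell (the open tray with screw posts) and the display module, screen up, in the outlined rectangle behind the front shell (the flat plate with the window), each centred and with its long side along the outline's long side. Stand the speaker in the middle of the circle between the two shells and put its retaining ring centred flat on top of it. Behind means on the side away from the robot; leave the jar, screwdriver and tweezers where they lie.

Things in the scene. Friction and masses are not known exactly. Their poses are not given: they have to be found in the camera images.
- battery_mid (a point): centre (half-way up) of the battery: a loose flat light-grey block 58 x 36 x 20 mm (its x, y, z) with rounded edges, a white band round one end and two small brass contacts on top at the other; x is its long axis, z up. About 90 g. It starts contacts up and stays so.
- display_mid (a point): centre (half-way up) of the display module: a loose thin rectangular plate 62 x 44 x 12 mm (its x, y, z), aluminium sides and a dark screen on top; x is its long axis, z up out of the screen. About 50 g. It starts screen up and stays so.
- speaker_mid (a point): centre (half-way up) of the speaker: a loose solid flat-topped dark steel disc, diameter 48 mm, height 22 mm, with a black cone and grey dot drawn on its flat top; z up. About 80 g.
- ring_mid (a point): centre (half-way up) of the speaker's retaining ring: a loose plain aluminium ring, outer diameter 46 mm, hole 30 mm, height 10 mm; z is its axis, up. About 40 g.
- back_shell: back shell of the radio, fixed on the layout board: a dark open tray 100 x 66 x 24 mm (its x, y, z) with 3 mm walls, four round screw posts and a cross rib inside. Origin at the centre of its underside, which lies on the board's top; +x points away from the robot along the board. The outlined rectangle behind it (58 mm along x, 78 mm along y, thin black printed line) is centred 120 mm from the origin along the shell's +x, at y = 0. Either shell may be the left one.
- front_shell: front shell of the radio, fixed on the layout board: a dark flat plate 100 x 66 x 13 mm (its x, y, z) with a rectangular display window (far half) and a round speaker hole (near half) right through. Origin at the centre of its underside, which lies on the board's top; +x points away from the robot along the board. An identical outlined rectangle (58 mm along x, 78 mm along y) is centred 120 mm from the origin along the shell's +x, at y = 0.
- circle (a point): centre of the printed circle (72 mm across, thin black line) midway between the two shells, at the height of the top face of the fixed white layout board (250 x 320 mm, 4 mm thick, lying on the 2 mm green mat, so its top is 6 mm above the work surface). The shells' centres lie 105 mm either side along its y. The board's +x points away from the robot (within about 12 degrees).
- jar: small loose closed amber jar with black cap, diameter 32 mm, height 34 mm, standing on the green mat left of the board; origin at the centre of its underside. Leave it alone.
- screwdriver: loose screwdriver, black handle, 170 mm long, lying on the green mat right of the board; origin on the mat below the middle of its length, x along it, towards the tip. Leave it alone.
- tweezers: loose steel tweezers, about 90 mm long, 14 mm wide, 8 mm high, lying on the layout board between the two outlined rectangles, pointing away from the robot; origin near at the middle of the underside, x along them. Leave them alone.
Not all that is in view belongs to the job. What is shaped like the part that bears ring_mid but blue is not meant.

How it is judged:
By the outcome, as a careful person would: the job done as asked, in the order asked, and still so for the second after the job is handed in, with the robot touching nothing.
It also fails if it takes over 120 s, if anything falls off the work surface, if the arm or the gripper's body presses on something with over 40 N, if the wrist force passes 120 N, or if a joint passes its speed limit or range.

## Working session

There is one attempt and no reset: what is moved stays moved. The work goes in short steps, Python scripts to look and compute and a tool call to move; the robot and the scene stay as the last step left them, time stands still between calls to the robot, and variables do not carry over. Pictures are saved under pics/ and viewed, and the job is handed in when it is done.

Besides the shell and the picture viewer there is one more tool, called as name(argument=value, ...) on one line, values as JSON. carry_out: Moves the arm, as the interface text tells. Its arguments: {"type":"object","properties":{"increments":{"type":"array","items":{"type":"object","properties":{"translation":{"type":"array","items":{"type":"number"}},"twist":{"type":"array","items":{"type":"number"}},"hand":{"type":"number"}}}},"squeeze":{"type":"number"}},"required":["increments"]}

```bash
ls; mkdir -p pics
python3 - <<'E'
from rig import ctrl,cams,nets
import cv2,numpy as np
print(ctrl.get_obs())
for n in ["side","top"]:
    d=cams.get_image(n); cv2.imwrite(f"pics/{n}0.png",d["pixels"]); print(n,d["camera_matrix"],d["xyz"],d["rotation"],d["shot"])
E
```

```text
pics
{'time_s': 0.0, 'joints': array([ 1.13040386e+00,  4.91544299e-01,  1.55949958e+00,  3.85111706e-06,
        1.09168513e+00, -1.05603268e-01]), 'joint_vel': array([ 8.69995018e-05,  4.79202820e-04,  8.23948125e-04,  4.19588299e-04,
        1.22260591e-04, -3.21302600e-03]), 'tau': array([ 1.73942237e-03, -6.18449235e+01, -2.61606270e+01, -1.85875507e-05,
        3.95996380e-03,  5.67850364e-06]), 'eef_pos': array([0.20523962, 0.59010229, 0.24971994]), 'orientation': array([-1.57192600e+00,  1.23176762e-04, -3.34791048e-01]), 'wrist_force': array([-0.65489845,  0.54665946,  0.7526979 ]), 'ft_torque': array([-0.03177827,  0.01528564, -0.00146675]), 'grip_width': 1.0021106692764596}
side [[384.6679827    0.         282.75029421]
 [  0.         384.6679827  202.77085677]
 [  0.           0.           1.        ]] [0.26836917 0.77576225 0.76631044] [-2.26484511 -0.00988137 -2.7728341 ] 1
top [[521.09114255   0.         280.59175769]
 [  0.         521.09114255 207.28267502]
 [  0.           0.           1.        ]] [ 0.45537101 -0.03487954  1.21550054] [-3.04661915  0.02590832 -1.58791115] 2
```

View pics/side0.png

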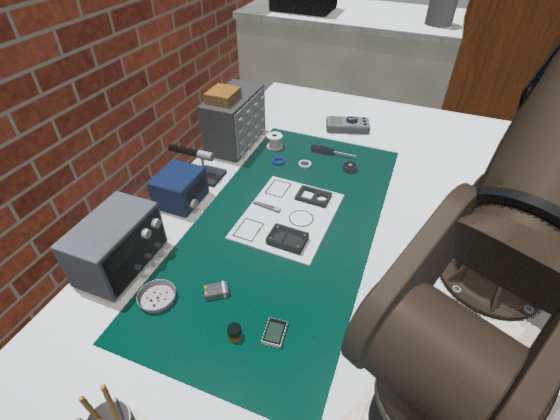

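View pics/top0.png

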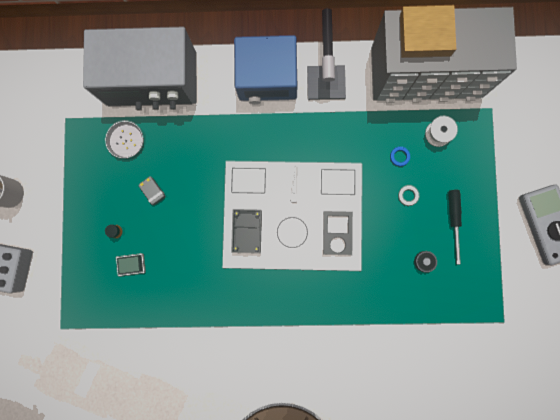

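Both views show the scene. In the top view the battery is at about (151,190), the display at (130,265) and the speaker at (426,261). There are two rings, one aluminium at (409,195) and one blue at (400,156). The back shell is on the left at (247,232), the front shell on the right at (338,233), and the circle at (292,232).

```bash
cat > h.py <<'E'
import numpy as np,cv2
from scipy.spatial.transform import Rotation as Ro
from scipy.optimize import least_squares
def RT(d): return Ro.from_euler('xyz',d["rotation"]).as_matrix(),np.array(d["xyz"])
def proj(d,P):
    R,t=RT(d); c=(np.atleast_2d(P)-t)@R; q=c@np.array(d["camera_matrix"]).T
    return q[:,:2]/q[:,2:]
def ray(d,uv):
    R,t=RT(d); uv=np.atleast_2d(uv); K=np.array(d["camera_matrix"])
    r=np.c_[uv,np.ones(len(uv))]@np.linalg.inv(K).T@R.T
    return t,r/np.linalg.norm(r,axis=1)[:,None]
def plane(d,uv,z):
    t,r=ray(d,uv); return t+r*((z-t[2])/r[:,2])[:,None]
def tri(ds,uvs):
    A=np.zeros((3,3));b=np.zeros(3)
    for d,uv in zip(ds,uvs):
        t,r=ray(d,uv); M=np.eye(3)-np.outer(r[0],r[0]); A+=M;b+=M@t
    p=np.linalg.solve(A,b); return p
E
python3 - <<'E'
from rig import ctrl,cams,nets
from h import *
import pickle
ds={n:cams.get_image(n) for n in ["side","top"]}
pickle.dump(ds,open("ds0.pkl","wb"))
for q in ["battery_mid","display_mid","speaker_mid","ring_mid","back_shell","front_shell","jar","screwdriver","tweezers"]:
    res={}
    for n in ds:
        r=nets.regions_of(ds[n],q)
        for k in r[:3]:
            m=k["pixels"]; ys,xs=np.nonzero(m); print(q,n,round(k["p"],2),np.round(k["bbox"],1),"cen",xs.mean().round(1),ys.mean().round(1),"area",m.sum())
        if r: ys,xs=np.nonzero(r[0]["pixels"]); res[n]=(xs.mean(),ys.mean())
    if len(res)==2: print("   tri",tri([ds[n] for n in res],[res[n] for n in res]).round(4))
t=ds["top"]["pixels"]
def crop(x0,y0,x1,y1,s): return cv2.resize(t[y0:y1,x0:x1],None,fx=s,fy=s,interpolation=cv2.INTER_CUBIC)
cv2.imwrite("pics/cropL.png",crop(95,165,195,285,5))
cv2.imwrite("pics/cropR.png",crop(370,110,480,280,3.5))
cv2.imwrite("pics/cropC.png",crop(215,150,370,280,4.5))
E
```

```text
battery_mid side 0.94 [204.9 282.6 228.4 302.1] cen 215.7 290.4 area 391
battery_mid side 0.65 [261.3 318.3 288.1 345.5] cen 273.7 332.3 area 517
battery_mid top 0.62 [399.9 187.9 419.7 203.6] cen 408.4 194.2 area 175
   tri [ 0.8392 -0.3468 -0.7809]
display_mid side 0.87 [262.4 316.7 291.1 348.2] cen 274.1 332.2 area 616
display_mid top 0.56 [111.5 253.6 144.9 275.6] cen 130.4 264.5 area 520
   tri [0.4457 0.3453 0.0101]
speaker_mid side 0.65 [343.3 161.2 355.9 174.8] cen 349.0 167.0 area 165
speaker_mid top 0.93 [410.8 253.1 437.9 273.1] cen 425.3 261.2 area 363
   tri [ 0.4424 -0.3324  0.0163]
ring_mid side 0.43 [290.9 183.7 333.1 204.7] cen 313.3 195.8 area 469
ring_mid side 0.4 [297.2 160.2 309.8 167.3] cen 304.3 163.5 area 91
ring_mid top 0.7 [397.5 186.6 420.2 207. ] cen 408.1 195.3 area 208
ring_mid top 0.58 [390.4 147.3 410.2 163.8] cen 399.9 156.4 area 229
   tri [ 0.5891 -0.3426 -0.1574]
back_shell side 0.66 [268.  221.8 308.9 255. ] cen 287.0 238.1 area 879
back_shell top 0.78 [231.6 207.7 262.7 254.5] cen 245.9 230.7 area 1306
   tri [0.518  0.0749 0.0222]
front_shell side 0.72 [292.3 187.2 331.1 207.9] cen 314.6 196.0 area 396
front_shell side 0.72 [229.5 322.7 241.2 342.2] cen 233.7 331.9 area 242
front_shell top 0.97 [323.8 210.1 354.2 253.3] cen 337.3 231.4 area 636
   tri [ 0.5092 -0.1356  0.0155]
jar side 0.76 [228.3 321.5 241.5 341.6] cen 233.7 331.4 area 263
jar top 0.47 [105.3 225.1 121.7 239.4] cen 113.1 231.1 area 198
   tri [0.5236 0.3823 0.0232]
screwdriver side 0.69 [309.2 141.1 334.  153.1] cen 322.4 149.0 area 142
screwdriver top 0.92 [446.5 190.7 463.2 260.2] cen 455.1 212.0 area 470
   tri [ 0.5557 -0.4026  0.0215]
tweezers top 0.5 [286.7 169.  297.4 203.4] cen 294.4 187.9 area 153
```

View pics/cropL.png

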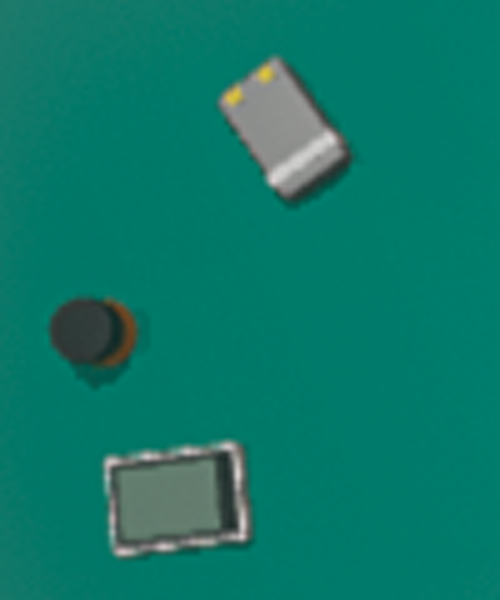

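View pics/cropR.png

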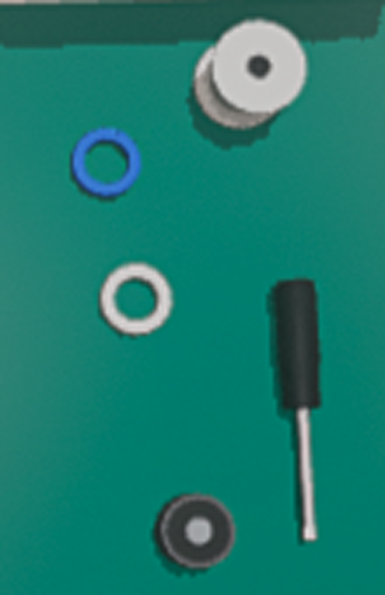

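View pics/cropC.png

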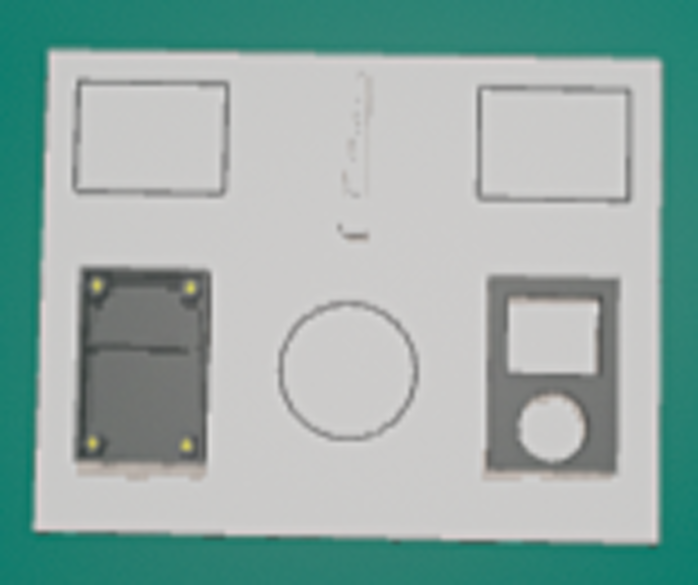

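The aluminium ring at (409,195) is grey and plain, so it matches the description. The one at (400,156) is blue and is the decoy, and the white thing at (441,131) is a spool. In the crop, the back shell (brass posts) is left and the front shell (window plus hole) is right. Next I fit accurate poses from both views.

```bash
cat > fit.py <<'E'
from h import *
from scipy.optimize import minimize
from scipy.ndimage import map_coordinates
def alpha(img):
    f=img.astype(float); b,g,r=f[...,0],f[...,1],f[...,2]
    return (g-r)/(g+r+1e-6)
def amask(img,win):
    x0,y0,x1,y1=win; a=alpha(img)[y0:y1,x0:x1]; bg=np.percentile(a,85 if False else 80)
    return np.clip(1-a/bg,0,1)
S=8
def sil(d,P,win,holes=()):
    x0,y0,x1,y1=win; m=np.zeros(((y1-y0)*S,(x1-x0)*S),np.uint8)
    def pts(P): return ((proj(d,P)-[x0,y0]+0.5)*S-0.5)
    h=cv2.convexHull(pts(P).astype(np.float32))
    cv2.fillPoly(m,[np.round(h*16).astype(np.int32)],255,shift=4)
    for t,b in holes: # see-through hole = intersection of top and bottom ellipses
        q=[np.zeros_like(m),np.zeros_like(m)]
        for k,X in zip(q,(t,b)): cv2.fillPoly(k,[np.round(pts(X)*16).astype(np.int32)],255,shift=4)
        m[(q[0]>0)&(q[1]>0)]=0
    return cv2.resize(m,(x1-x0,y1-y0),interpolation=cv2.INTER_AREA)/255.
def box(p,dims):
    x,y,z,w=p; s=np.array([[i,j,k] for i in(-1,1) for j in (-1,1) for k in(-1,1)])*np.array(dims)/2
    return s@Ro.from_euler('z',w).as_matrix().T+[x,y,z]
th=np.linspace(0,2*np.pi,48,endpoint=False)
def circ(p,r,dz): return np.c_[p[0]+r*np.cos(th),p[1]+r*np.sin(th),0*th+p[2]+dz]
def shape(kind,p,dims):
    if kind=='box': return box(p,dims),()
    r,ri,h=dims; P=np.r_[circ(p,r,h/2),circ(p,r,-h/2)]
    return P,([(circ(p,ri,h/2),circ(p,ri,-h/2))] if ri else ())
def fit(ds,wins,kind,dims,p0,free,masks):
    p0=np.array(p0,float); sc=np.array([.01,.01,.01,.2])
    def cost(q):
        p=p0.copy(); p[free]+=q*sc[free]; c=0
        for n in wins:
            P,H=shape(kind,p,dims); c+=((sil(ds[n],P,wins[n],H)-masks[n])**2).sum()
        return c
    best=None
    k=len(free)
    for s in (1,-.5):
        sim=np.vstack([np.zeros(k),np.eye(k)*s]); r=minimize(cost,np.zeros(k),method='Nelder-Mead',options=dict(initial_simplex=sim,xatol=1e-3,fatol=1e-3,maxiter=400))
        if best is None or r.fun<best.fun: best=r
    p=p0.copy(); p[free]+=best.x*sc[free]; return p,best.fun
E
cat > m1.py <<'E'
from fit import *
import pickle
ds=pickle.load(open("ds0.pkl","rb"))
T=ds["top"];
spec={"battery":('box',(.058,.036,.020),(150.5,190),60),"display":('box',(.062,.044,.012),(130.4,264.5),5),
"speaker":('cyl',(.024,0,.022),(426,261),0),"ring":('cyl',(.023,.015,.010),(408.5,195.3),0)}
for n,(k,dm,uv,yaw) in spec.items():
    h=.002+dm[2]/2; c=plane(T,uv,h)[0]
    p0=[*c,np.radians(yaw)]
    wins={};masks={}
    for v in ds:
        u=proj(ds[v],c)[0]; w=20; win=(int(u[0])-w,int(u[1])-w,int(u[0])+w,int(u[1])+w); wins[v]=win; masks[v]=amask(ds[v]["pixels"],win)
    fr=[0,1,3] if k=='box' else [0,1]
    fz=[0,1,2,3] if k=='box' else [0,1,2]
    for lab,ws,f in (("top",["top"],fr),("side",["side"],fr),("both",["top","side"],fz)):
        best=None
        for dy in ((0,-60) if n=='battery' else (0,)):
            q=list(p0); q[3]+=np.radians(dy)*2
            p,c_=fit(ds,{v:wins[v] for v in ws},k,dm,q,f,masks)
            if best is None or c_<best[1]: best=(p,c_)
        p,c_=best
        print(n,lab,(p[:3]*1e3).round(1),np.degrees(p[3]).round(1),"cost",round(c_,1))
E
python3 m1.py
```

```text
battery top [616.2 296.3  12. ] 35.1 cost 5.2
battery side [618.6 294.   12. ] 35.0 cost 15.2
battery both [616.5 295.9  14.8] 34.6 cost 24.8
display top [444.6 346.1   8. ] 97.1 cost 28.9
display side [446.9 344.8   8. ] 35.9 cost 206.8
display both [445.7 345.5  11.3] 96.3 cost 59.6
speaker top [ 440.2 -333.6   13. ] 0.0 cost 3.2
speaker side [ 443.4 -337.3   13. ] 0.0 cost 78.5
speaker both [ 440.7 -332.7   15.7] 0.0 cost 85.5
ring top [ 593.7 -302.2    7. ] 0.0 cost 79.7
ring side [ 597. -307.    7.] 0.0 cost 127.2
ring both [ 593.6 -301.3   11.2] 0.0 cost 208.2
```

```bash
cat > board.py <<'E'
from fit import *
import pickle
def lines(p):
    x,y,w,z=p; a=[]
    c,s=np.cos(w),np.sin(w)
    th=np.linspace(0,2*np.pi,200,endpoint=False); L=[np.c_[.036*np.cos(th),.036*np.sin(th)]]
    for sy in(-1,1):
        X,Y=.12,sy*.105; t=np.linspace(-1,1,60)
        for e in(-1,1):
            L.append(np.c_[X+e*.029+0*t,Y+.039*t]); L.append(np.c_[X+.029*t,Y+e*.039+0*t])
    q=np.vstack(L); return np.c_[x+c*q[:,0]-s*q[:,1],y+s*q[:,0]+c*q[:,1],0*q[:,0]+z]
if __name__=="__main__":
    ds=pickle.load(open("ds0.pkl","rb"))
    g={n:cv2.GaussianBlur(cv2.cvtColor(ds[n]["pixels"],cv2.COLOR_BGR2GRAY).astype(float),(0,0),1.0) for n in ds}
    c0=plane(ds["top"],(292.3,232.2),.006)[0]
    def run(views,freez):
        def cost(q):
            p=[c0[0]+q[0]*.005,c0[1]+q[1]*.005,q[2]*.05,.006+(q[3]*.005 if freez else 0)]
            return sum(map_coordinates(g[v],proj(ds[v],lines(p))[:,::-1].T,order=1).mean() for v in views)
        k=4 if freez else 3
        best=min((minimize(cost,np.r_[a,b,w,0][:k],method='Nelder-Mead',options=dict(initial_simplex=np.r_[a,b,w,0][:k]+np.vstack([np.zeros(k),.5*np.eye(k)]),maxiter=600)) for a in(-.7,0,.7) for b in(-.7,0,.7) for w in (-1,0,1)),key=lambda r:r.fun)
        q=best.x; return np.array([c0[0]+q[0]*.005,c0[1]+q[1]*.005,q[2]*.05,.006+(q[3]*.005 if freez else 0)]),best.fun
    for vs,f in ((["top"],0),(["side"],0),(["top","side"],1)):
        p,c=run(vs,f); print(vs,(p*1e3).round(1),"yawdeg",np.degrees(p[2]).round(2),c)
        R=np.array([[np.cos(p[2]),-np.sin(p[2])],[np.sin(p[2]),np.cos(p[2])]])
        for s in(1,-1): print("   rect",(p[:2]+R@[.12,.105*s]).round(4))
E
python3 board.py
```

```text
['top'] [ 579.   241.  2439.8    6. ] yawdeg 139.79 81.73744561763132
   rect [0.4196 0.2383]
   rect [0.5552 0.3986]
['side'] [ 246.8  517.8 1454.9    6. ] yawdeg 83.36 0.0
   rect [0.1564 0.6491]
   rect [0.365  0.6248]
['top', 'side'] [ 558.  -391.8 2623.7   12.4] yawdeg 150.33 186.04764037556666
   rect [ 0.4017 -0.4237]
   rect [ 0.5057 -0.2412]
```

```bash
sed -i 's/            p=\[c0\[0\]+q\[0\]\*.005,/            if max(abs(q[0]),abs(q[1]))>3 or abs(q[2])>5: return 1e3\n            p=[c0[0]+q[0]*.005,/; s/for w in (-1,0,1))/for w in (-2,-.7,.7,2))/' board.py; python3 board.py
python3 - <<'E'
from fit import *
import pickle
ds=pickle.load(open("ds0.pkl","rb"))
T=ds["top"]; 
out=[]
for v,c in (("top",[.5937,-.3022,.007]),("side",[.597,-.304,.007]),("side",[.4434,-.335,.013])):
    u=proj(ds[v],c)[0]; print(v,u)
    w=20; win=(int(u[0])-w,int(u[1])-w,int(u[0])+w,int(u[1])+w)
    m=amask(ds[v]["pixels"],win); im=ds[v]["pixels"][win[1]:win[3],win[0]:win[2]]
    out.append(np.hstack([im,cv2.cvtColor((m*255).astype(np.uint8),cv2.COLOR_GRAY2BGR)]))
cv2.imwrite("pics/dbg.png",cv2.resize(np.vstack(out),None,fx=5,fy=5,interpolation=cv2.INTER_NEAREST)[:600])
E
```

```text
['top'] [527.5 -16.7 250.    6. ] yawdeg 14.32 169.05373218933897
   rect [0.6178 0.1147]
   rect [ 0.6698 -0.0887]
['side'] [527.5 -16.7 250.    6. ] yawdeg 14.32 170.37437288899088
   rect [0.6178 0.1147]
   rect [ 0.6698 -0.0887]
['top', 'side'] [527.5 -16.7 250.  -40.9] yawdeg 14.32 331.24458534981636
   rect [0.6178 0.1147]
   rect [ 0.6698 -0.0887]
top [408.18862378 195.0776389 ]
side [304.14453221 164.12732504]
side [349.26269375 167.35658293]
```

View pics/dbg.png

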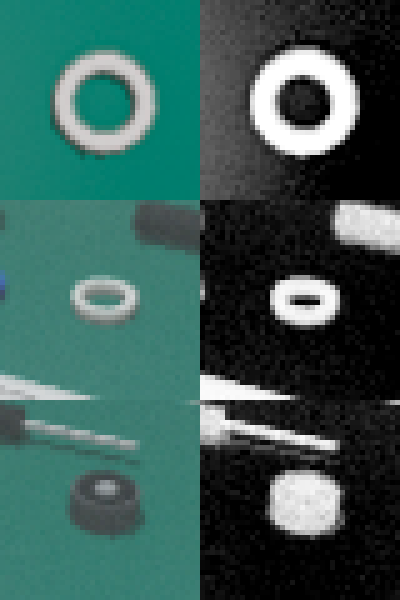

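```bash
python3 - <<'E'
s=open('board.py').read()
s=s.replace('cv2.GaussianBlur(cv2.cvtColor(ds[n]["pixels"],cv2.COLOR_BGR2GRAY).astype(float),(0,0),1.0)','cv2.GaussianBlur(-cv2.morphologyEx(cv2.cvtColor(ds[n]["pixels"],cv2.COLOR_BGR2GRAY),cv2.MORPH_BLACKHAT,np.ones((5,5))).astype(float),(0,0),0.8)')
open('board.py','w').write(s)
m=open('m1.py').read()
m=m.replace("w=20;","w={'top':{'ring':14,'speaker':15}.get(n,20),'side':{'ring':9,'speaker':10,'display':18}.get(n,18)}[v];")
open('m1.py','w').write(m)
E
python3 board.py; python3 m1.py
```

```text
['top'] [513.1 -30.7 -37.4   6. ] yawdeg -2.14 -32.68405550268275
   rect [0.6369 0.0697]
   rect [ 0.6291 -0.1401]
['side'] [516.7 -34.5 -35.4   6. ] yawdeg -2.03 -24.65054573792509
   rect [0.6403 0.0661]
   rect [ 0.6329 -0.1437]
['top', 'side'] [513.1 -30.5 -37.9  10.1] yawdeg -2.17 -54.44838949864044
   rect [0.637  0.0699]
   rect [ 0.6291 -0.1399]
battery top [616.2 296.3  12. ] 35.1 cost 5.2
battery side [618.7 294.   12. ] -145.6 cost 13.1
battery both [616.6 295.8  15. ] -145.2 cost 22.9
display top [444.6 346.1   8. ] 97.1 cost 28.9
display side [447.2 345.    8. ] 34.0 cost 206.9
display both [445.8 345.7  11.6] 96.3 cost 57.6
speaker top [ 440.2 -333.6   13. ] 0.0 cost 3.2
speaker side [ 443.4 -337.3   13. ] 0.0 cost 7.6
speaker both [ 440.6 -332.7   15.9] 0.0 cost 14.7
ring top [ 593.8 -302.2    7. ] 0.0 cost 37.1
ring side [ 597.  -307.2    7. ] 0.0 cost 2.1
ring both [ 593.6 -301.3   11.2] 0.0 cost 40.6
```

The cameras disagree with each other by a constant of about 3 to 4 mm, which is within the stated calibration. Relative heights are right: the battery's middle is about 5 mm above the board plane. The targets fit well. I start with the battery, turning to yaw -145° while descending.

```bash
cat > plan.py <<'E'
import sys,numpy as np
from rig import ctrl
def go(x,y,z,yaw=None):
    o=ctrl.get_obs(); p=np.array(o["eef_pos"]); e=o["orientation"]; w=np.degrees(e[2])
    if yaw is None: yaw=w
    d=(np.array([x,y,z])-p)*1e3; a=np.radians(yaw)
    print("t",round(o["time_s"],2),"pos",(p*1e3).round(1),"rpy",np.degrees(e).round(2),"F",np.round(o["wrist_force"],1),"w",round(o["grip_width"]*85,1))
    print("twist y total",round((w-yaw+180)%360-180,2),"then tool x %.1f y %.1f z %.1f"%(d[0]*np.cos(a)+d[1]*np.sin(a),-d[2],-d[0]*np.sin(a)+d[1]*np.cos(a)))
if __name__=="__main__": go(*map(float,sys.argv[1:]))
E
echo
```

```text
(no output)
```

carry_out(increments=[{"twist": [0, 7, 0], "translation": [0, 8, 0], "hand": 60}, {"twist": [0, 7, 0], "translation": [0, 8, 0], "hand": 60}, {"twist": [0, 7, 0], "translation": [0, 8, 0], "hand": 60}, {"twist": [0, 7, 0], "translation": [0, 8, 0], "hand": 60}, {"twist": [0, 7, 0], "translation": [0, 8, 0], "hand": 60}, {"twist": [0, 7, 0], "translation": [0, 8, 0], "hand": 60}, {"twist": [0, 7, 0], "translation": [0, 8, 0], "hand": 60}, {"twist": [0, 7, 0], "translation": [0, 8, 0], "hand": 60}, {"twist": [0, 7, 0], "translation": [0, 8, 0], "hand": 60}, {"twist": [0, 7, 0], "translation": [0, 8, 0], "hand": 60}, {"twist": [0, 7, 0], "translation": [0, 8, 0], "hand": 60}, {"twist": [0, 7, 0], "translation": [0, 8, 0], "hand": 60}])

```text
time_s: 2.1
eef_pos: [0.2054, 0.5904, 0.154]
orientation: [-1.571, 0.0, -1.807]
wrist_force: [-0.8, -0.6, -0.4]
grip_width: 0.767
```

carry_out(increments=[{"twist": [0, 7, 0], "hand": 60}, {"twist": [0, 7, 0], "hand": 60}, {"twist": [0, 7, 0], "hand": 60}, {"twist": [0, 7, 0], "hand": 60}, {"twist": [0, 7, 0], "hand": 60}, {"twist": [0, 7, 0], "hand": 60}, {"hand": 60}])

```text
invalid input at $.increments[0]: expected keys translation, twist, hand
```

```bash
python3 plan.py .6173 .2952 .1 -145.1
```

```text
t 2.1 pos [205.4 590.4 154. ] rpy [-9.0000e+01  1.0000e-02 -1.0353e+02] F [-0.8 -0.6 -0.4] w 65.2
twist y total 41.57 then tool x -169.0 y 54.0 z 477.8
```

carry_out(increments=[{"translation": [0, 0, 0], "twist": [0, 7, 0], "hand": 60}, {"translation": [0, 0, 0], "twist": [0, 7, 0], "hand": 60}, {"translation": [0, 0, 0], "twist": [0, 7, 0], "hand": 60}, {"translation": [0, 0, 0], "twist": [0, 7, 0], "hand": 60}, {"translation": [0, 0, 0], "twist": [0, 7, 0], "hand": 60}, {"translation": [0, 0, 0], "twist": [0, 6.6, 0], "hand": 60}])

```text
time_s: 2.6
eef_pos: [0.2054, 0.5904, 0.1543]
orientation: [-1.571, 0.0, -2.533]
wrist_force: [0.0, 0.5, 0.1]
grip_width: 0.768
```

carry_out(increments=[{"translation": [-13, 4, 36], "twist": [0, 0, 0], "hand": 60}, {"translation": [-13, 4, 36], "twist": [0, 0, 0], "hand": 60}, {"translation": [-13, 4, 36], "twist": [0, 0, 0], "hand": 60}, {"translation": [-13, 4, 36], "twist": [0, 0, 0], "hand": 60}, {"translation": [-13, 4, 36], "twist": [0, 0, 0], "hand": 60}, {"translation": [-13, 4, 36], "twist": [0, 0, 0], "hand": 60}, {"translation": [-13, 4, 36], "twist": [0, 0, 0], "hand": 60}, {"translation": [-13, 4, 36], "twist": [0, 0, 0], "hand": 60}, {"translation": [-13, 4, 36], "twist": [0, 0, 0], "hand": 60}, {"translation": [-13, 4, 36], "twist": [0, 0, 0], "hand": 60}, {"translation": [-13, 4, 36], "twist": [0, 0, 0], "hand": 60}, {"translation": [-13, 4, 36], "twist": [0, 0, 0], "hand": 60}])

```text
time_s: 3.6
eef_pos: [0.5834, 0.326, 0.1062]
orientation: [-1.571, 0.0, -2.527]
wrist_force: [1.1, 0.9, 0.0]
grip_width: 0.761
```

```bash
python3 plan.py .6173 .2952 .1 -145.1
python3 - <<'E'
from rig import cams
import cv2,pickle
ds={n:cams.get_image(n) for n in ["side","top"]}
pickle.dump(ds,open("ds1.pkl","wb"))
import numpy as np
from h import *
from rig import ctrl
p=ctrl.get_obs()["eef_pos"]
for n in ds: print(n,proj(ds[n],p))
a=ds["side"]["pixels"][190:340,120:330]; b=ds["top"]["pixels"][130:280,90:250]
cv2.imwrite("pics/s1.png",cv2.resize(a,None,fx=3.6,fy=3.6)); cv2.imwrite("pics/t1.png",cv2.resize(b,None,fx=4,fy=4))
E
```

```text
t 3.6 pos [583.4 326.  106.2] rpy [-9.0000e+01  1.0000e-02 -1.4479e+02] F [1.1 0.9 0. ] w 64.7
twist y total 0.31 then tool x -10.2 y 6.2 z 44.6
side [[218.25497672 278.44167413]]
top [[126.91100014 199.08750832]]
```

View pics/s1.png

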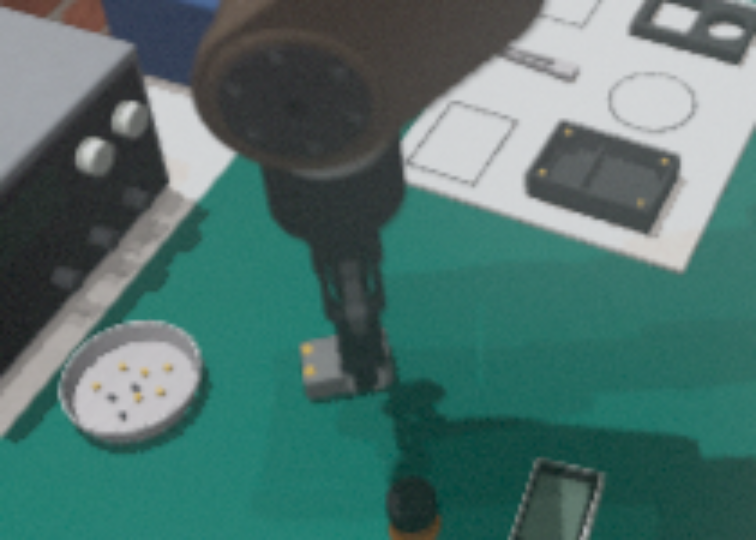

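View pics/t1.png

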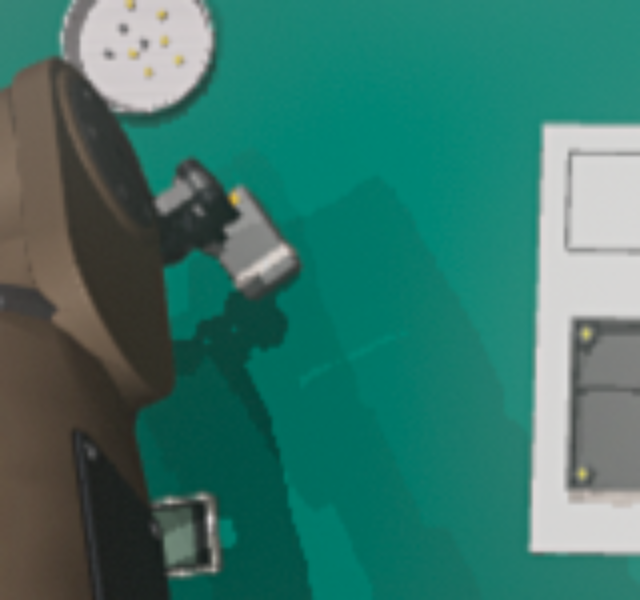

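The hover view shows the gripper (side, about (218,290)) just short of the battery with its jaws across the width. I finish the alignment and descend.

carry_out(increments=[{"translation": [-5, 6, 22], "twist": [0, 0.2, 0], "hand": 60}, {"translation": [-5, 0, 22.5], "twist": [0, 0, 0], "hand": 60}, {"translation": [0, 0, 0], "twist": [0, 0, 0], "hand": 60}, {"translation": [0, 0, 0], "twist": [0, 0, 0], "hand": 60}])

```text
time_s: 4.03
eef_pos: [0.616, 0.2962, 0.1001]
orientation: [-1.571, -0.0, -2.532]
wrist_force: [-0.2, 0.7, -1.1]
grip_width: 0.769
```

```bash
python3 plan.py .6173 .2952 .023 -145.1
python3 - <<'E'
from rig import cams,ctrl
from h import *
ds={n:cams.get_image(n) for n in ["side","top"]}
p=ctrl.get_obs()["eef_pos"]
for n in ds: print(n,proj(ds[n],p),proj(ds[n],p-[0,0,.019]))
a=ds["side"]["pixels"][230:330,150:290]; b=ds["top"]["pixels"][150:250,90:190]
cv2.imwrite("pics/s2.png",np.hstack([cv2.resize(a,(560,400)),cv2.resize(b,(400,400))])[:, :800])
E
```

```text
t 4.03 pos [616.  296.2 100.1] rpy [-9.0010e+01 -1.0000e-02 -1.4506e+02] F [-0.2  0.7 -1.1] w 65.3
twist y total 0.04 then tool x -0.5 y 77.1 z 1.6
side [[212.66118228 267.45020219]] [[213.5507735  272.96374235]]
top [[139.94332004 185.79095983]] [[142.47464493 186.95853463]]
```

View pics/s2.png

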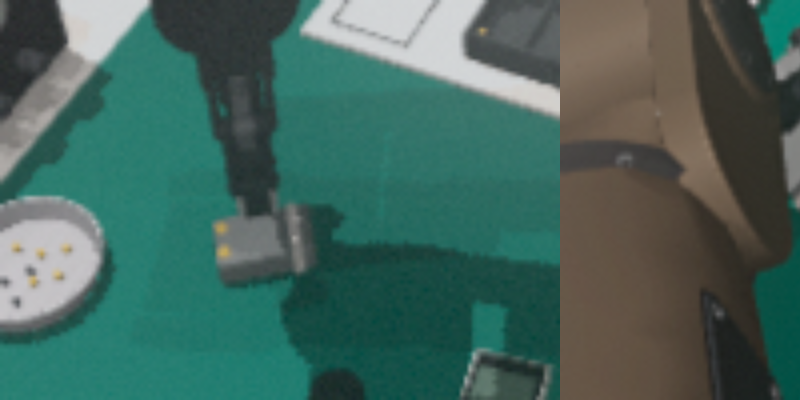

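The jaws straddle the battery in the side view, at about (212,290). Descending to grasp.

carry_out(increments=[{"translation": [0, 20, 1], "twist": [0, 0, 0], "hand": 60}, {"translation": [0, 20, 0], "twist": [0, 0, 0], "hand": 60}, {"translation": [0, 15, 0], "twist": [0, 0, 0], "hand": 60}, {"translation": [0, 12, 0], "twist": [0, 0, 0], "hand": 60}, {"translation": [0, 10, 0], "twist": [0, 0, 0], "hand": 60}, {"translation": [0, 0, 0], "twist": [0, 0, 0], "hand": 60}, {"translation": [0, 0, 0], "twist": [0, 0, 0], "hand": 120}, {"translation": [0, 0, 0], "twist": [0, 0, 0], "hand": 170}, {"translation": [0, 0, 0], "twist": [0, 0, 0], "hand": 170}, {"translation": [0, 0, 0], "twist": [0, 0, 0], "hand": 170}, {"translation": [0, 0, 0], "twist": [0, 0, 0], "hand": 170}, {"translation": [0, 0, 0], "twist": [0, 0, 0], "hand": 170}], squeeze=30)

```text
time_s: 5.13
eef_pos: [0.6167, 0.2961, 0.0245]
orientation: [-1.57, 0.002, -2.53]
wrist_force: [-0.1, 1.3, 6.2]
grip_width: 0.409
```

```bash
python3 plan.py .6173 .2952 .1 -145.1
python3 - <<'E'
from rig import cams,ctrl
from h import *
ds={n:cams.get_image(n) for n in ["side"]}
p=ctrl.get_obs()["eef_pos"]
a=ds["side"]["pixels"][230:330,150:290]
cv2.imwrite("pics/s3.png",cv2.resize(a,None,fx=5,fy=5))
E
```

```text
t 5.13 pos [616.7 296.1  24.5] rpy [-8.9980e+01  1.0000e-01 -1.4498e+02] F [-0.1  1.3  6.2] w 34.8
twist y total 0.12 then tool x 0.1 y -75.5 z 1.1
```

View pics/s3.png

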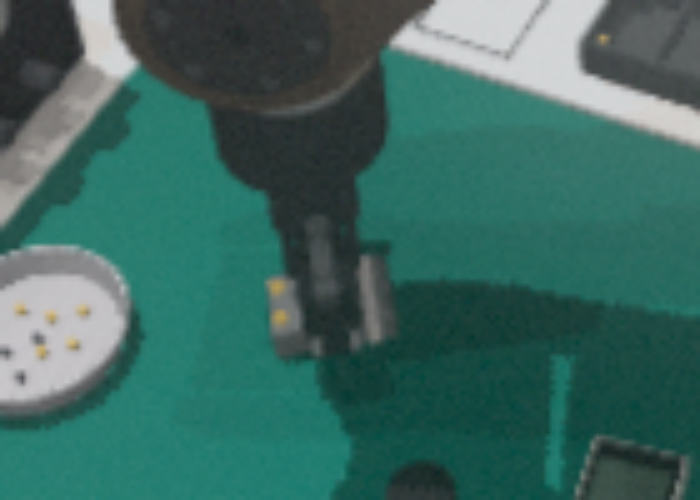

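Held: the width reads 34.8 mm and the TCP is at (616.7, 296.1). That matches the top-camera fit of (616.2, 296.3) within 1 mm, so I'll trust the top camera. Lifting, turning, carrying.

carry_out(increments=[{"translation": [0, -10, 0], "twist": [0, 0, 0], "hand": 170}, {"translation": [0, -20, 0], "twist": [0, 0, 0], "hand": 170}, {"translation": [0, -20, 0], "twist": [0, -6.6, 0], "hand": 170}, {"translation": [0, -20, 0], "twist": [0, -6.6, 0], "hand": 170}, {"translation": [0, -10, 0], "twist": [0, -6.6, 0], "hand": 170}, {"translation": [0, 0, 0], "twist": [0, -6.6, 0], "hand": 170}, {"translation": [0, 0, 0], "twist": [0, -6.6, 0], "hand": 170}, {"translation": [0, 0, 0], "twist": [0, -6.6, 0], "hand": 170}, {"translation": [0, 0, 0], "twist": [0, -6.6, 0], "hand": 170}, {"translation": [0, 0, 0], "twist": [0, -6.7, 0], "hand": 170}, {"translation": [0, 0, 0], "twist": [0, 0, 0], "hand": 170}])

```text
time_s: 6.1
eef_pos: [0.6162, 0.2958, 0.1039]
orientation: [-1.571, 0.0, -1.602]
wrist_force: [-0.6, 0.5, -0.9]
grip_width: 0.41
```

```bash
python3 plan.py .637 .0696 .105 -92.1
```

```text
t 6.1 pos [616.2 295.8 103.9] rpy [-89.99   0.   -91.77] F [-0.6  0.5 -0.9] w 34.9
twist y total 0.33 then tool x 225.3 y -1.1 z 29.1
```

carry_out(increments=[{"translation": [15, 0, 3], "twist": [0, 0.3, 0], "hand": 170}, {"translation": [30, 0, 4], "twist": [0, 0, 0], "hand": 170}, {"translation": [30, 0, 4], "twist": [0, 0, 0], "hand": 170}, {"translation": [30, 0, 4], "twist": [0, 0, 0], "hand": 170}, {"translation": [30, 0, 4], "twist": [0, 0, 0], "hand": 170}, {"translation": [30, 0, 4], "twist": [0, 0, 0], "hand": 170}, {"translation": [30, 0, 3], "twist": [0, 0, 0], "hand": 170}, {"translation": [20, 0, 2], "twist": [0, 0, 0], "hand": 170}, {"translation": [10, 0, 1], "twist": [0, 0, 0], "hand": 170}, {"translation": [0, 0, 0], "twist": [0, 0, 0], "hand": 170}, {"translation": [0, 0, 0], "twist": [0, 0, 0], "hand": 170}])

```text
time_s: 7.02
eef_pos: [0.636, 0.0699, 0.1035]
orientation: [-1.571, 0.0, -1.615]
wrist_force: [0.3, 0.4, -1.1]
grip_width: 0.413
```

```bash
python3 plan.py .637 .0696 .029 -92.1;  python3 - <<'E'
from rig import cams,ctrl
from h import *
ds={n:cams.get_image(n) for n in ["side","top"]}
a=ds["side"]["pixels"][150:270,200:360]; b=ds["top"]["pixels"][140:260,200:320]
cv2.imwrite("pics/s4.png",np.hstack([cv2.resize(a,(533,400)),cv2.resize(b,(400,400))[:,:260]]))
E
```

```text
t 7.02 pos [636.   69.9 103.5] rpy [-9.000e+01  1.000e-02 -9.253e+01] F [ 0.3  0.4 -1.1] w 35.1
twist y total -0.43 then tool x 0.2 y 74.5 z 1.1
```

View pics/s4.png

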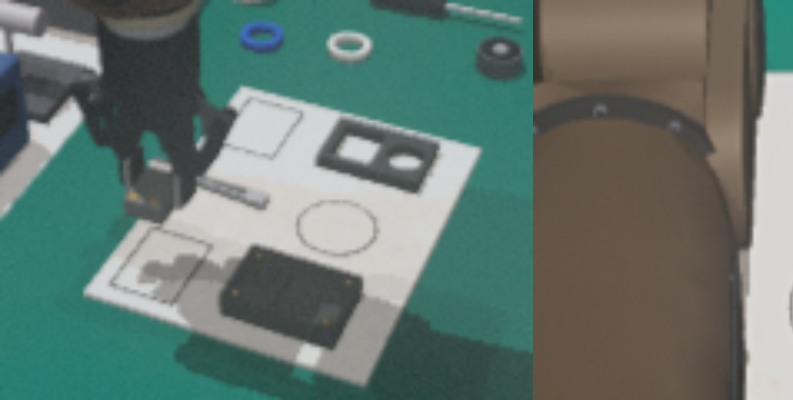

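carry_out(increments=[{"translation": [0, 20, 0.5], "twist": [0, -0.3, 0], "hand": 170}, {"translation": [0, 20, 0], "twist": [0, 0, 0], "hand": 170}, {"translation": [0, 15, 0], "twist": [0, 0, 0], "hand": 170}, {"translation": [0, 9, 0], "twist": [0, 0, 0], "hand": 170}, {"translation": [0, 5, 0], "twist": [0, 0, 0], "hand": 170}, {"translation": [0, 3, 0], "twist": [0, 0, 0], "hand": 170}, {"translation": [0, 2, 0], "twist": [0, 0, 0], "hand": 170}, {"translation": [0, 0, 0], "twist": [0, 0, 0], "hand": 170}, {"translation": [0, 0, 0], "twist": [0, 0, 0], "hand": 170}])

```text
time_s: 7.87
eef_pos: [0.6368, 0.07, 0.0299]
orientation: [-1.57, 0.0, -1.607]
wrist_force: [-0.0, 0.9, -0.9]
grip_width: 0.416
```

```bash
python3 plan.py .637 .0696 .029 -92.1
```

```text
t 7.87 pos [636.8  70.   29.9] rpy [-8.995e+01  1.000e-02 -9.208e+01] F [-0.   0.9 -0.9] w 35.4
twist y total 0.02 then tool x 0.3 y 0.9 z 0.2
```

carry_out(increments=[{"translation": [0, 0.8, 0], "twist": [0, 0, 0], "hand": 170}, {"translation": [0, 0, 0], "twist": [0, 0, 0], "hand": 170}, {"translation": [0, 0, 0], "twist": [0, 0, 0], "hand": 140}, {"translation": [0, 0, 0], "twist": [0, 0, 0], "hand": 115}, {"translation": [0, 0, 0], "twist": [0, 0, 0], "hand": 105}, {"translation": [0, 0, 0], "twist": [0, 0, 0], "hand": 105}, {"translation": [0, -5, 0], "twist": [0, 0, 0], "hand": 105}, {"translation": [0, -15, 0], "twist": [0, 0, 0], "hand": 105}, {"translation": [0, -25, 0], "twist": [0, 0, 0], "hand": 80}, {"translation": [0, -30, 0], "twist": [0, 0, 0], "hand": 60}, {"translation": [-30, 0, -10], "twist": [0, 0, 0], "hand": 60}, {"translation": [-35, 0, -15], "twist": [0, 0, 0], "hand": 60}])

```text
time_s: 8.87
eef_pos: [0.6154, 0.1348, 0.1058]
orientation: [-1.566, 0.001, -1.611]
wrist_force: [-0.5, 1.1, -0.5]
grip_width: 0.767
```

```bash
python3 plan.py .4446 .3461 .100 -82.9
python3 - <<'E'
from rig import cams,ctrl
from h import *
ds={n:cams.get_image(n) for n in ["side","top"]}
a=ds["side"]["pixels"][150:270,200:360]; b=ds["top"]["pixels"][140:260,200:320]
cv2.imwrite("pics/s5.png",np.hstack([cv2.resize(a,(533,400)),cv2.resize(b,(400,400))[:,:260]]))
E
```

```text
t 8.87 pos [615.4 134.8 105.8] rpy [-8.974e+01  4.000e-02 -9.229e+01] F [-0.5  1.1 -0.5] w 65.2
twist y total -9.39 then tool x -230.8 y 5.8 z -143.4
```

View pics/s5.png

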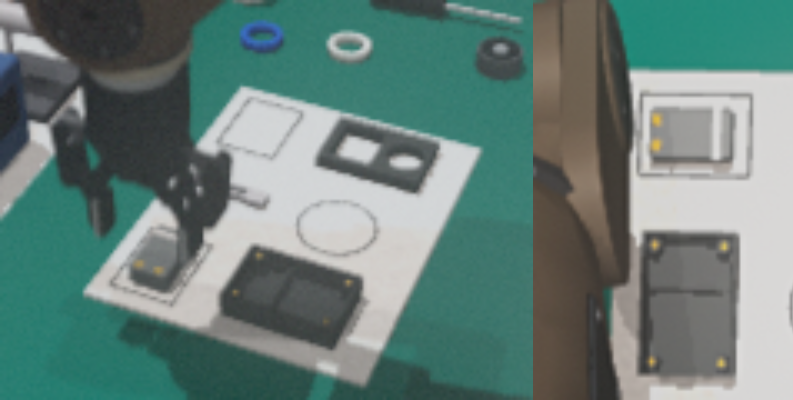

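The battery (top crop, about (692,135)) sits centred in the left outline. Next is the display.

carry_out(increments=[{"translation": [0, 0, 0], "twist": [0, -4.7, 0], "hand": 60}, {"translation": [0, 0, 0], "twist": [0, -4.7, 0], "hand": 60}, {"translation": [-30, 0, -19], "twist": [0, 0, 0], "hand": 60}, {"translation": [-33, 0, -20], "twist": [0, 0, 0], "hand": 60}, {"translation": [-33, 0, -20], "twist": [0, 0, 0], "hand": 60}, {"translation": [-33, 0, -20], "twist": [0, 0, 0], "hand": 60}, {"translation": [-33, 0, -20], "twist": [0, 0, 0], "hand": 60}, {"translation": [-33, 0, -20], "twist": [0, 0, 0], "hand": 60}, {"translation": [-24, 2, -16], "twist": [0, 0, 0], "hand": 60}, {"translation": [-12, 3, -8], "twist": [0, 0, 0], "hand": 60}, {"translation": [0, 0, 0], "twist": [0, 0, 0], "hand": 60}, {"translation": [0, 0, 0], "twist": [0, 0, 0], "hand": 60}])

```text
time_s: 9.97
eef_pos: [0.4425, 0.347, 0.0987]
orientation: [-1.571, -0.0, -1.441]
wrist_force: [-0.3, 0.4, -0.2]
grip_width: 0.762
```

```bash
python3 plan.py .4446 .3461 .026 -82.9
python3 - <<'E'
from rig import cams,ctrl
from h import *
ds={n:cams.get_image(n) for n in ["side"]}
a=ds["side"]["pixels"][270:370,200:340]
cv2.imwrite("pics/s6.png",cv2.resize(a,None,fx=5,fy=5))
E
```

```text
t 9.97 pos [442.5 347.   98.7] rpy [-89.99  -0.   -82.59] F [-0.3  0.4 -0.2] w 64.7
twist y total 0.31 then tool x 1.1 y 72.7 z 2.0
```

View pics/s6.png

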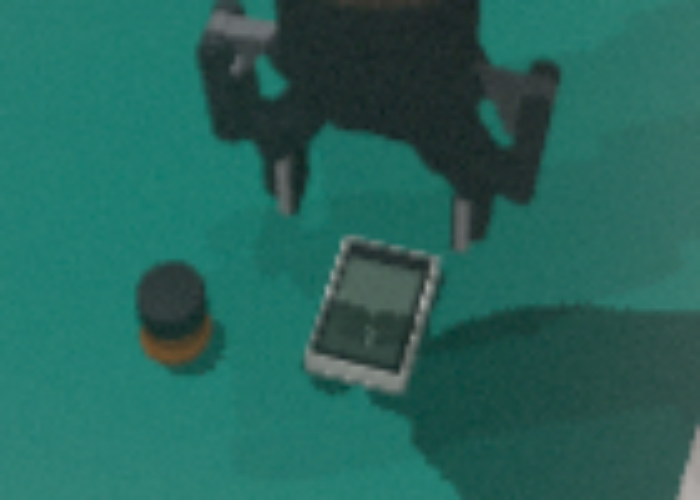

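The jaws straddle the display (side, about (274,332)) and the jar is clear to the left at (234,332). Descending.

carry_out(increments=[{"translation": [1, 20, 2], "twist": [0, 0.2, 0], "hand": 60}, {"translation": [0, 20, 0], "twist": [0, 0, 0], "hand": 60}, {"translation": [0, 18, 0], "twist": [0, 0, 0], "hand": 60}, {"translation": [0, 10, 0], "twist": [0, 0, 0], "hand": 60}, {"translation": [0, 5, 0], "twist": [0, 0, 0], "hand": 70}, {"translation": [0, 0, 0], "twist": [0, 0, 0], "hand": 90}, {"translation": [0, 0, 0], "twist": [0, 0, 0], "hand": 105}])

```text
time_s: 10.6
eef_pos: [0.4453, 0.3457, 0.026]
orientation: [-1.57, 0.0, -1.447]
wrist_force: [0.9, -0.1, 0.7]
grip_width: 0.588
```

```bash
python3 plan.py .4446 .3461 .024 -82.9
python3 - <<'E'
from rig import cams,ctrl
from h import *
ds={n:cams.get_image(n) for n in ["side"]}
a=ds["side"]["pixels"][290:370,210:322]
cv2.imwrite("pics/s7.png",cv2.resize(a,None,fx=7,fy=7))
E
```

```text
t 10.6 pos [445.3 345.7  26. ] rpy [-8.997e+01  1.000e-02 -8.292e+01] F [ 0.9 -0.1  0.7] w 49.9
twist y total -0.02 then tool x -0.5 y 2.0 z -0.6
```

View pics/s7.png

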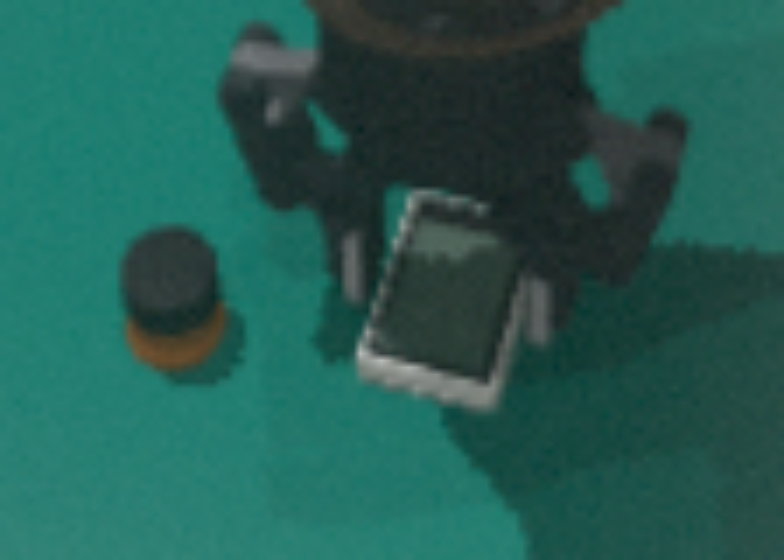

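carry_out(increments=[{"translation": [0, 2.5, 0], "twist": [0, 0, 0], "hand": 110}, {"translation": [0, 0, 0], "twist": [0, 0, 0], "hand": 118}, {"translation": [0, 0, 0], "twist": [0, 0, 0], "hand": 126}, {"translation": [0, 0, 0], "twist": [0, 0, 0], "hand": 145}, {"translation": [0, 0, 0], "twist": [0, 0, 0], "hand": 145}, {"translation": [0, 0, 0], "twist": [0, 0, 0], "hand": 145}, {"translation": [0, 0, 0], "twist": [0, 0, 0], "hand": 145}, {"translation": [0, 0, 0], "twist": [0, 0, 0], "hand": 145}], squeeze=30)

```text
time_s: 11.32
eef_pos: [0.445, 0.3461, 0.0237]
orientation: [-1.57, 0.0, -1.446]
wrist_force: [0.1, -1.0, 5.7]
grip_width: 0.502
```

```bash
python3 plan.py .4446 .3461 .1 -82.9
```

```text
t 11.32 pos [445.  346.1  23.7] rpy [-8.994e+01  3.000e-02 -8.288e+01] F [ 0.1 -1.   5.7] w 42.6
twist y total 0.02 then tool x -0.1 y -76.3 z -0.4
```

carry_out(increments=[{"translation": [0, -5, 0], "twist": [0, 0, 0], "hand": 145}, {"translation": [0, -15, 0], "twist": [0, 0, 0], "hand": 145}, {"translation": [0, -30, 0], "twist": [0, 0, 0], "hand": 145}, {"translation": [0, -30, 0], "twist": [0, 0, 0], "hand": 145}, {"translation": [0, 0, 0], "twist": [0, 0, 0], "hand": 145}])

```text
time_s: 11.73
eef_pos: [0.4462, 0.347, 0.108]
orientation: [-1.564, 0.003, -1.446]
wrist_force: [0.2, 0.0, -0.6]
grip_width: 0.504
```

```bash
python3 plan.py .6291 -.1401 .105 -92.1
python3 - <<'E'
from rig import cams,ctrl
from h import *
ds={n:cams.get_image(n) for n in ["side"]}
a=ds["side"]["pixels"][270:370,200:340]
cv2.imwrite("pics/s8.png",cv2.resize(a,None,fx=5,fy=5))
E
```

```text
t 11.73 pos [446.2 347.  108. ] rpy [-89.63   0.17 -82.87] F [ 0.2  0.  -0.6] w 42.8
twist y total 9.23 then tool x 480.1 y 3.0 z 200.6
```

View pics/s8.png

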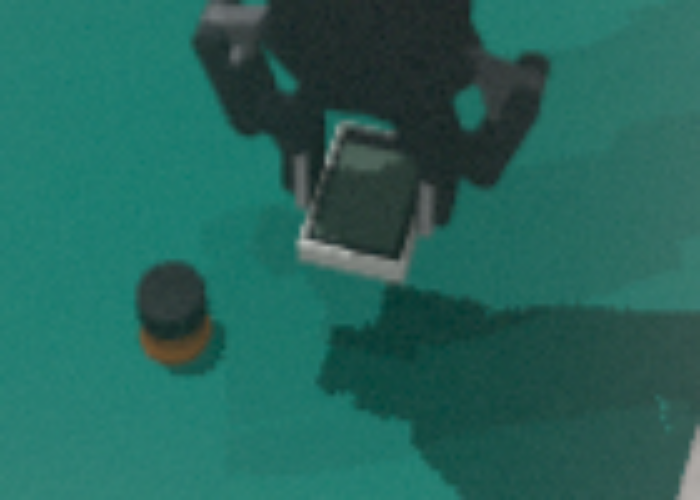

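The display is lifted level (42.8 mm wide). Turn, then carry it to the right outline.

carry_out(increments=[{"translation": [0, 0, 0], "twist": [0, 4.6, 0], "hand": 145}, {"translation": [0, 0, 0], "twist": [0, 4.6, 0], "hand": 145}, {"translation": [20, 0, 8], "twist": [0, 0, 0], "hand": 145}, {"translation": [36, 0, 15], "twist": [0, 0, 0], "hand": 145}, {"translation": [36, 0, 15], "twist": [0, 0, 0], "hand": 145}, {"translation": [36, 0, 15], "twist": [0, 0, 0], "hand": 145}, {"translation": [36, 0, 15], "twist": [0, 0, 0], "hand": 145}, {"translation": [36, 0, 15], "twist": [0, 0, 0], "hand": 145}, {"translation": [36, 0, 15], "twist": [0, 0, 0], "hand": 145}, {"translation": [36, 0, 15], "twist": [0, 0, 0], "hand": 145}, {"translation": [36, 0, 15], "twist": [0, 0, 0], "hand": 145}, {"translation": [36, 0, 15], "twist": [0, 0, 0], "hand": 145}])

```text
time_s: 12.78
eef_pos: [0.575, -0.005, 0.1021]
orientation: [-1.572, 0.0, -1.607]
wrist_force: [1.0, 1.4, -0.8]
grip_width: 0.501
```

carry_out(increments=[{"translation": [36, 0, 15], "twist": [0, 0, 0], "hand": 145}, {"translation": [36, 0, 15], "twist": [0, 0, 0], "hand": 145}, {"translation": [36, 0, 15], "twist": [0, 0, 0], "hand": 145}, {"translation": [20, 0, 8], "twist": [0, 0, 0], "hand": 145}, {"translation": [0, 0, 0], "twist": [0, 0, 0], "hand": 145}, {"translation": [0, 0, 0], "twist": [0, 0, 0], "hand": 145}])

```text
time_s: 13.28
eef_pos: [0.6228, -0.1337, 0.1017]
orientation: [-1.573, 0.001, -1.609]
wrist_force: [-1.2, 0.2, -0.9]
grip_width: 0.503
```

```bash
python3 plan.py .6291 -.1401 .029 -92.1
```

```text
t 13.28 pos [ 622.8 -133.7  101.7] rpy [-9.01e+01  4.00e-02 -9.22e+01] F [-1.2  0.2 -0.9] w 42.7
twist y total -0.1 then tool x 6.2 y 72.7 z 6.5
```

carry_out(increments=[{"translation": [6, 15, 6.5], "twist": [0, 0, 0], "hand": 145}, {"translation": [0, 20, 0], "twist": [0, 0, 0], "hand": 145}, {"translation": [0, 15, 0], "twist": [0, 0, 0], "hand": 145}, {"translation": [0, 10, 0], "twist": [0, 0, 0], "hand": 145}, {"translation": [0, 6, 0], "twist": [0, 0, 0], "hand": 145}, {"translation": [0, 4, 0], "twist": [0, 0, 0], "hand": 145}, {"translation": [0, 2, 0], "twist": [0, 0, 0], "hand": 145}, {"translation": [0, 0, 0], "twist": [0, 0, 0], "hand": 145}, {"translation": [0, 0, 0], "twist": [0, 0, 0], "hand": 145}])

```text
time_s: 14.03
eef_pos: [0.6299, -0.1391, 0.0316]
orientation: [-1.57, -0.0, -1.607]
wrist_force: [1.1, -0.2, -1.2]
grip_width: 0.5
```

```bash
python3 plan.py .6291 -.1401 .028 -92.1
```

```text
t 14.03 pos [ 629.9 -139.1   31.6] rpy [-8.995e+01 -1.000e-02 -9.208e+01] F [ 1.1 -0.2 -1.2] w 42.5
twist y total 0.02 then tool x 1.1 y 3.6 z -0.8
```

carry_out(increments=[{"translation": [0.7, 2, -0.5], "twist": [0, 0, 0], "hand": 145}, {"translation": [0, 1.3, 0], "twist": [0, 0, 0], "hand": 145}, {"translation": [0, 0, 0], "twist": [0, 0, 0], "hand": 145}, {"translation": [0, 0, 0], "twist": [0, 0, 0], "hand": 120}, {"translation": [0, 0, 0], "twist": [0, 0, 0], "hand": 100}, {"translation": [0, 0, 0], "twist": [0, 0, 0], "hand": 90}, {"translation": [0, 0, 0], "twist": [0, 0, 0], "hand": 90}, {"translation": [0, -5, 0], "twist": [0, 0, 0], "hand": 90}, {"translation": [0, -15, 0], "twist": [0, 0, 0], "hand": 90}, {"translation": [0, -25, 0], "twist": [0, 0, 0], "hand": 70}, {"translation": [0, -30, 0], "twist": [0, 0, 0], "hand": 60}, {"translation": [0, 0, 0], "twist": [0, 0, 0], "hand": 60}])

```text
time_s: 15.03
eef_pos: [0.6312, -0.1404, 0.1082]
orientation: [-1.564, -0.002, -1.607]
wrist_force: [0.6, -0.2, -0.4]
grip_width: 0.762
```

```bash
python3 plan.py .4402 -.3336 .1 -92.1;python3 - <<'E'
from rig import cams,ctrl
from h import *
ds={n:cams.get_image(n) for n in ["side","top"]}
a=ds["side"]["pixels"][150:270,220:380]; b=ds["top"]["pixels"][140:260,220:380]
cv2.imwrite("pics/s9.png",np.hstack([cv2.resize(a,(400,300)),cv2.resize(b,(400,300))]))
E
```

```text
t 15.03 pos [ 631.2 -140.4  108.2] rpy [-89.59  -0.11 -92.07] F [ 0.6 -0.2 -0.4] w 64.7
twist y total 0.03 then tool x 200.1 y 8.2 z -183.8
```

View pics/s9.png

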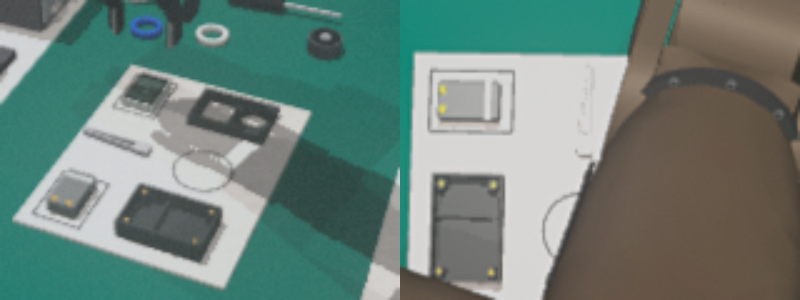

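Battery and display both sit in their outlines. Next the speaker. I'll squeeze it once, turn 90° and squeeze again, so it is centred in the jaws both ways.

carry_out(increments=[{"translation": [20, 0, -18], "twist": [0, 0, 0], "hand": 60}, {"translation": [26, 0, -24], "twist": [0, 0, 0], "hand": 60}, {"translation": [26, 0, -24], "twist": [0, 0, 0], "hand": 60}, {"translation": [26, 0, -24], "twist": [0, 0, 0], "hand": 60}, {"translation": [26, 0, -24], "twist": [0, 0, 0], "hand": 60}, {"translation": [26, 0, -24], "twist": [0, 0, 0], "hand": 60}, {"translation": [26, 3, -24], "twist": [0, 0, 0], "hand": 60}, {"translation": [16, 3, -14], "twist": [0, 0, 0], "hand": 60}, {"translation": [8, 2, -8], "twist": [0, 0, 0], "hand": 60}, {"translation": [0, 0, 0], "twist": [0, 0, 0], "hand": 60}, {"translation": [0, 0, 0], "twist": [0, 0, 0], "hand": 60}])

```text
time_s: 16.05
eef_pos: [0.438, -0.3327, 0.0941]
orientation: [-1.571, 0.001, -1.608]
wrist_force: [-0.1, -0.8, 0.2]
grip_width: 0.761
```

```bash
python3 plan.py .4402 -.3336 .024 -92.1;python3 - <<'E'
from rig import cams,ctrl
from h import *
ds={n:cams.get_image(n) for n in ["side","top"]}
a=ds["side"]["pixels"][110:230,270:430]; b=ds["top"]["pixels"][180:300,370:530]
cv2.imwrite("pics/s10.png",np.hstack([cv2.resize(a,(400,300)),cv2.resize(b,(400,300))]))
E
```

```text
t 16.05 pos [ 438.  -332.7   94.1] rpy [-9.004e+01  5.000e-02 -9.214e+01] F [-0.1 -0.8  0.2] w 64.7
twist y total -0.04 then tool x 0.8 y 70.1 z 2.2
```

View pics/s10.png

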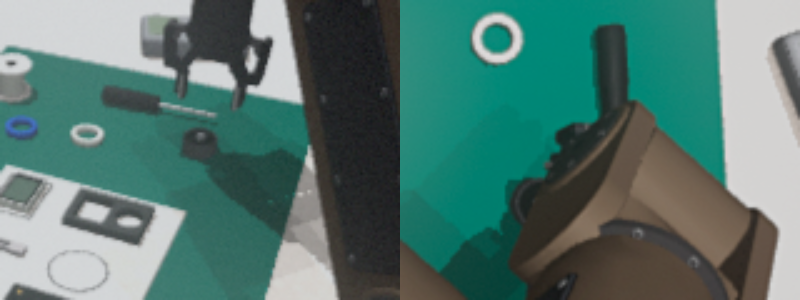

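carry_out(increments=[{"translation": [0.8, 20, 2.2], "twist": [0, 0, 0], "hand": 60}, {"translation": [0, 20, 0], "twist": [0, 0, 0], "hand": 60}, {"translation": [0, 16, 0], "twist": [0, 0, 0], "hand": 60}, {"translation": [0, 9, 0], "twist": [0, 0, 0], "hand": 60}, {"translation": [0, 5, 0], "twist": [0, 0, 0], "hand": 70}, {"translation": [0, 0, 0], "twist": [0, 0, 0], "hand": 90}, {"translation": [0, 0, 0], "twist": [0, 0, 0], "hand": 105}, {"translation": [0, 0, 0], "twist": [0, 0, 0], "hand": 115}, {"translation": [0, 0, 0], "twist": [0, 0, 0], "hand": 125}, {"translation": [0, 0, 0], "twist": [0, 0, 0], "hand": 125}, {"translation": [0, 0, 0], "twist": [0, 0, 0], "hand": 125}], squeeze=30)

```text
time_s: 17.07
eef_pos: [0.4406, -0.334, 0.0255]
orientation: [-1.57, -0.001, -1.607]
wrist_force: [1.0, 2.5, 6.1]
grip_width: 0.549
```

```bash
python3 plan.py .4402 -.3336 .024 -92.1
```

```text
t 17.07 pos [ 440.6 -334.    25.5] rpy [-8.993e+01 -4.000e-02 -9.209e+01] F [1.  2.5 6.1] w 46.7
twist y total 0.01 then tool x -0.4 y 1.5 z -0.4
```

carry_out(increments=[{"translation": [0, 0, 0], "twist": [0, 0, 0], "hand": 100}, {"translation": [0, 0, 0], "twist": [0, 0, 0], "hand": 70}, {"translation": [0, -2, 0], "twist": [0, 0, 0], "hand": 60}, {"translation": [0, 0, 0], "twist": [0, 5, 0], "hand": 60}, {"translation": [0, 0, 0], "twist": [0, 7, 0], "hand": 60}, {"translation": [0, 0, 0], "twist": [0, 7, 0], "hand": 60}, {"translation": [0, 0, 0], "twist": [0, 7, 0], "hand": 60}, {"translation": [0, 0, 0], "twist": [0, 7, 0], "hand": 60}, {"translation": [0, 0, 0], "twist": [0, 7, 0], "hand": 60}, {"translation": [0, 0, 0], "twist": [0, 7, 0], "hand": 60}, {"translation": [0, 0, 0], "twist": [0, 7, 0], "hand": 60}, {"translation": [0, 0, 0], "twist": [0, 7, 0], "hand": 60}])

```text
time_s: 18.07
eef_pos: [0.4401, -0.3339, 0.0267]
orientation: [-1.571, -0.0, -2.678]
wrist_force: [-0.5, -0.4, -0.3]
grip_width: 0.764
```

carry_out(increments=[{"translation": [0, 0, 0], "twist": [0, 7, 0], "hand": 60}, {"translation": [0, 0, 0], "twist": [0, 7, 0], "hand": 60}, {"translation": [0, 0, 0], "twist": [0, 7, 0], "hand": 60}, {"translation": [0, 0, 0], "twist": [0, 7, 0], "hand": 60}, {"translation": [0, 0, 0], "twist": [0, 1, 0], "hand": 60}, {"translation": [0, 2, 0], "twist": [0, 0, 0], "hand": 70}, {"translation": [0, 0, 0], "twist": [0, 0, 0], "hand": 85}])

```text
time_s: 18.65
eef_pos: [0.4401, -0.3338, 0.0244]
orientation: [-1.571, -0.0, 3.109]
wrist_force: [-0.8, -0.3, 0.4]
grip_width: 0.667
```

```bash
python3 plan.py .4407 -.3336 .025 177.9
```

```text
t 18.65 pos [ 440.1 -333.8   24.4] rpy [-9.0020e+01 -1.0000e-02  1.7813e+02] F [-0.8 -0.3  0.4] w 56.7
twist y total 0.23 then tool x -0.6 y -0.6 z -0.2
```

carry_out(increments=[{"translation": [0, 0, 0], "twist": [0, 0, 0], "hand": 100}, {"translation": [0, 0, 0], "twist": [0, 0, 0], "hand": 110}, {"translation": [0, 0, 0], "twist": [0, 0, 0], "hand": 118}, {"translation": [0, 0, 0], "twist": [0, 0, 0], "hand": 130}, {"translation": [0, 0, 0], "twist": [0, 0, 0], "hand": 130}, {"translation": [0, 0, 0], "twist": [0, 0, 0], "hand": 130}, {"translation": [0, 0, 0], "twist": [0, 0, 0], "hand": 130}, {"translation": [0, -5, 0], "twist": [0, 0, 0], "hand": 130}, {"translation": [0, -15, 0], "twist": [0, 0, 0], "hand": 130}, {"translation": [0, -25, 0], "twist": [0, 0, 0], "hand": 130}, {"translation": [0, -30, 0], "twist": [0, 0, 0], "hand": 130}, {"translation": [0, 0, 0], "twist": [0, 0, 0], "hand": 130}], squeeze=30)

```text
time_s: 19.65
eef_pos: [0.4415, -0.335, 0.1041]
orientation: [-1.567, 0.005, 3.106]
wrist_force: [0.2, -0.7, -0.1]
grip_width: 0.552
```

```bash
python3 plan.py .5131 -.0307 .1 177.9;python3 - <<'E'
from rig import cams,ctrl
from h import *
ds={n:cams.get_image(n) for n in ["side","top"]}
a=ds["side"]["pixels"][110:230,270:430]; b=ds["top"]["pixels"][180:300,370:530]
cv2.imwrite("pics/s11.png",np.hstack([cv2.resize(a,(400,300)),cv2.resize(b,(400,300))]))
E
```

```text
t 19.65 pos [ 441.5 -335.   104.1] rpy [-89.77   0.27 177.94] F [ 0.2 -0.7 -0.1] w 46.9
twist y total 0.04 then tool x -60.4 y 4.1 z -306.7
```

View pics/s11.png

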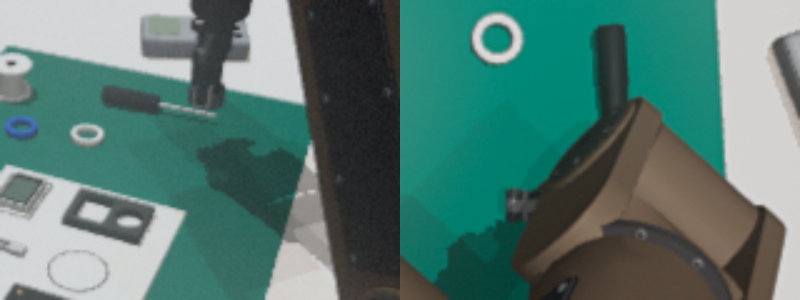

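The speaker is off the mat and held at 46.9 mm. Carrying it to the circle.

carry_out(increments=[{"translation": [-3, 0, -15], "twist": [0, 0, 0], "hand": 130}, {"translation": [-6, 0, -32], "twist": [0, 0, 0], "hand": 130}, {"translation": [-7, 0, -32], "twist": [0, 0, 0], "hand": 130}, {"translation": [-7, 0, -32], "twist": [0, 0, 0], "hand": 130}, {"translation": [-7, 0, -32], "twist": [0, 0, 0], "hand": 130}, {"translation": [-7, 0, -32], "twist": [0, 0, 0], "hand": 130}, {"translation": [-7, 0, -32], "twist": [0, 0, 0], "hand": 130}, {"translation": [-6, 0, -32], "twist": [0, 0, 0], "hand": 130}, {"translation": [-5, 0, -32], "twist": [0, 0, 0], "hand": 130}, {"translation": [-3, 0, -23], "twist": [0, 0, 0], "hand": 130}, {"translation": [-2, 0, -11], "twist": [0, 0, 0], "hand": 130}, {"translation": [0, 0, 0], "twist": [0, 0, 0], "hand": 130}])

```text
time_s: 20.75
eef_pos: [0.5108, -0.0288, 0.0987]
orientation: [-1.571, -0.002, 3.108]
wrist_force: [0.1, 0.2, -1.4]
grip_width: 0.548
```

```bash
python3 plan.py .5131 -.0307 .030 177.9
```

```text
t 20.75 pos [510.8 -28.8  98.7] rpy [-9.0030e+01 -1.1000e-01  1.7809e+02] F [ 0.1  0.2 -1.4] w 46.6
twist y total 0.19 then tool x -2.4 y 68.7 z 1.8
```

carry_out(increments=[{"translation": [-2, 15, 1.5], "twist": [0, 0, 0], "hand": 130}, {"translation": [0, 18, 0], "twist": [0, 0, 0], "hand": 130}, {"translation": [0, 15, 0], "twist": [0, 0, 0], "hand": 130}, {"translation": [0, 10, 0], "twist": [0, 0, 0], "hand": 130}, {"translation": [0, 5, 0], "twist": [0, 0, 0], "hand": 130}, {"translation": [0, 3, 0], "twist": [0, 0, 0], "hand": 130}, {"translation": [0, 2, 0], "twist": [0, 0, 0], "hand": 130}, {"translation": [0, 0, 0], "twist": [0, 0, 0], "hand": 130}, {"translation": [0, 0, 0], "twist": [0, 0, 0], "hand": 130}])

```text
time_s: 21.5
eef_pos: [0.5134, -0.033, 0.0321]
orientation: [-1.571, 0.001, 3.105]
wrist_force: [-0.3, 0.1, 0.3]
grip_width: 0.551
```

```bash
python3 plan.py .5131 -.0307 .0293 177.9
```

```text
t 21.5 pos [513.4 -33.   32.1] rpy [-9.0000e+01  4.0000e-02  1.7791e+02] F [-0.3  0.1  0.3] w 46.8
twist y total 0.01 then tool x 0.4 y 2.8 z -2.2
```

carry_out(increments=[{"translation": [0, 1.5, -2], "twist": [0, 0, 0], "hand": 130}, {"translation": [0, 1.2, 0], "twist": [0, 0, 0], "hand": 130}, {"translation": [0, 0, 0], "twist": [0, 0, 0], "hand": 130}, {"translation": [0, 0, 0], "twist": [0, 0, 0], "hand": 130}])

```text
time_s: 21.83
eef_pos: [0.5133, -0.0307, 0.0291]
orientation: [-1.571, 0.0, 3.105]
wrist_force: [-0.3, -0.1, -0.8]
grip_width: 0.547
```

```bash
python3 plan.py .5131 -.0307 .0293 177.9
```

```text
t 21.83 pos [513.3 -30.7  29.1] rpy [-9.0000e+01  1.0000e-02  1.7793e+02] F [-0.3 -0.1 -0.8] w 46.5
twist y total 0.03 then tool x 0.2 y -0.2 z -0.0
```

Right on target. Release with only a partial opening, rise, and go to the ring.

carry_out(increments=[{"translation": [0, 0.4, 0], "twist": [0, 0, 0], "hand": 130}, {"translation": [0, 0, 0], "twist": [0, 0, 0], "hand": 115}, {"translation": [0, 0, 0], "twist": [0, 0, 0], "hand": 95}, {"translation": [0, 0, 0], "twist": [0, 0, 0], "hand": 80}, {"translation": [0, 0, 0], "twist": [0, 0, 0], "hand": 80}, {"translation": [0, -5, 0], "twist": [0, 0, 0], "hand": 80}, {"translation": [0, -15, 0], "twist": [0, 0, 0], "hand": 80}, {"translation": [0, -25, 0], "twist": [0, 0, 0], "hand": 60}, {"translation": [0, -25, 0], "twist": [0, 0, 0], "hand": 60}, {"translation": [-5, 0, 20], "twist": [0, 0, 0], "hand": 60}, {"translation": [-8, 0, 30], "twist": [0, 0, 0], "hand": 60}, {"translation": [-8, 0, 30], "twist": [0, 0, 0], "hand": 60}])

```text
time_s: 22.83
eef_pos: [0.5316, -0.1121, 0.0997]
orientation: [-1.571, 0.001, 3.107]
wrist_force: [1.5, -0.4, -0.6]
grip_width: 0.767
```

```bash
python3 plan.py .5938 -.3022 .095 177.9
```

```text
t 22.83 pos [ 531.6 -112.1   99.7] rpy [-8.9980e+01  8.0000e-02  1.7802e+02] F [ 1.5 -0.4 -0.6] w 65.2
twist y total 0.12 then tool x -69.1 y 4.7 z 187.7
```

carry_out(increments=[{"translation": [-11, 0, 30], "twist": [0, 0, 0], "hand": 60}, {"translation": [-11, 0, 30], "twist": [0, 0, 0], "hand": 60}, {"translation": [-11, 0, 30], "twist": [0, 0, 0], "hand": 60}, {"translation": [-11, 0, 30], "twist": [0, 0, 0], "hand": 60}, {"translation": [-11, 0, 30], "twist": [0, 0, 0], "hand": 60}, {"translation": [-8, 4, 20], "twist": [0, 0, 0], "hand": 60}, {"translation": [-4, 0, 8], "twist": [0, 0, 0], "hand": 60}, {"translation": [0, 0, 0], "twist": [0, 0, 0], "hand": 60}, {"translation": [0, 0, 0], "twist": [0, 0, 0], "hand": 60}])

```text
time_s: 23.58
eef_pos: [0.5914, -0.2911, 0.0945]
orientation: [-1.572, -0.001, 3.105]
wrist_force: [0.2, 1.0, -0.3]
grip_width: 0.761
```

```bash
python3 plan.py .5938 -.3022 .026 177.9;python3 - <<'E'
from rig import cams,ctrl
from h import *
import pickle
ds={n:cams.get_image(n) for n in ["side","top"]}
pickle.dump(ds,open("ds2.pkl","wb"))
a=ds["side"]["pixels"][110:270,210:380]; b=ds["top"]["pixels"][140:300,215:430]
cv2.imwrite("pics/s12.png",np.hstack([cv2.resize(a,(340,320)),cv2.resize(b,(430,320))]))
E
```

```text
t 23.58 pos [ 591.4 -291.1   94.5] rpy [-9.0040e+01 -5.0000e-02  1.7791e+02] F [ 0.2  1.  -0.3] w 64.7
twist y total 0.01 then tool x -2.8 y 68.5 z 11.0
```

View pics/s12.png

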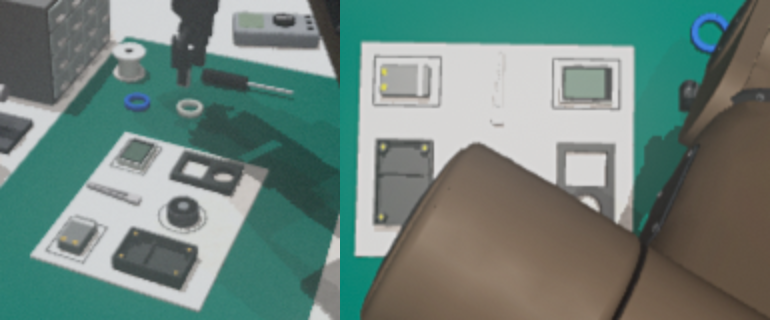

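The speaker stands in the circle (side about (301,216)). Descend on the aluminium ring with the same double squeeze.

carry_out(increments=[{"translation": [-2.8, 15, 11], "twist": [0, 0, 0], "hand": 60}, {"translation": [0, 18, 0], "twist": [0, 0, 0], "hand": 60}, {"translation": [0, 15, 0], "twist": [0, 0, 0], "hand": 60}, {"translation": [0, 10, 0], "twist": [0, 0, 0], "hand": 60}, {"translation": [0, 6, 0], "twist": [0, 0, 0], "hand": 60}, {"translation": [0, 4, 0], "twist": [0, 0, 0], "hand": 80}, {"translation": [0, 0, 0], "twist": [0, 0, 0], "hand": 95}, {"translation": [0, 0, 0], "twist": [0, 0, 0], "hand": 105}], squeeze=20)

```text
time_s: 24.35
eef_pos: [0.5945, -0.3028, 0.0271]
orientation: [-1.571, 0.001, 3.106]
wrist_force: [0.5, -0.4, 0.1]
grip_width: 0.586
```

```bash
python3 plan.py .5938 -.3022 .025 177.9;python3 - <<'E'
from rig import cams,ctrl
from h import *
ds={n:cams.get_image(n) for n in ["side"]}
a=ds["side"]["pixels"][120:200,250:360]
cv2.imwrite("pics/s13.png",cv2.resize(a,None,fx=7,fy=7))
E
```

```text
t 24.35 pos [ 594.5 -302.8   27.1] rpy [-8.9990e+01  3.0000e-02  1.7794e+02] F [ 0.5 -0.4  0.1] w 49.8
twist y total 0.04 then tool x 0.7 y 2.1 z -0.6
```

View pics/s13.png

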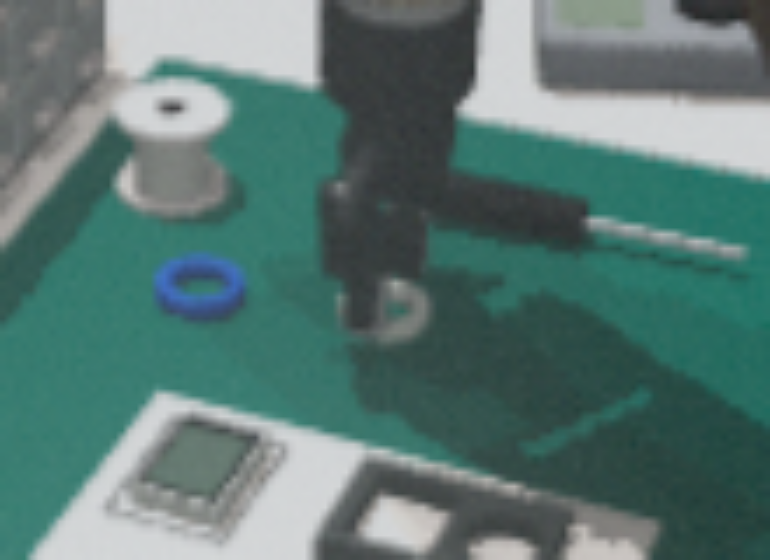

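Run:
```python
from h import *
import pickle
ds=pickle.load(open("ds2.pkl","rb"))
for P in ([.594,-.302,.007],[.5938,-.276,.01],[.5938,-.276,.027],[.5938,-.263,.01]): print((proj(ds["side"],P)[0]-[250,120])*7)
```

```text
[383.40758849 312.23333499]
[367.25020125 334.79673267]
[368.73229939 306.07552326]
[358.66378257 348.82302505]
```

The projection puts the near finger at (362,335) in that crop, as seen, so the alignment holds. Squeezing.

carry_out(increments=[{"translation": [0, 1.5, 0], "twist": [0, 0, 0], "hand": 108}, {"translation": [0, 0, 0], "twist": [0, 0, 0], "hand": 114}, {"translation": [0, 0, 0], "twist": [0, 0, 0], "hand": 120}, {"translation": [0, 0, 0], "twist": [0, 0, 0], "hand": 130}, {"translation": [0, 0, 0], "twist": [0, 0, 0], "hand": 130}, {"translation": [0, 0, 0], "twist": [0, 0, 0], "hand": 130}, {"translation": [0, 0, 0], "twist": [0, 0, 0], "hand": 130}], squeeze=20)

```text
time_s: 24.98
eef_pos: [0.5944, -0.3031, 0.0257]
orientation: [-1.57, 0.001, 3.105]
wrist_force: [-0.3, 1.6, 5.2]
grip_width: 0.512
```

```bash
python3 plan.py .5938 -.3022 .025 177.9
```

```text
t 24.98 pos [ 594.4 -303.1   25.7] rpy [-8.9980e+01  3.0000e-02  1.7792e+02] F [-0.3  1.6  5.2] w 43.5
twist y total 0.02 then tool x 0.6 y 0.7 z -0.9
```

carry_out(increments=[{"translation": [0, 0, 0], "twist": [0, 0, 0], "hand": 105}, {"translation": [0, 0, 0], "twist": [0, 0, 0], "hand": 75}, {"translation": [0, -1, 0], "twist": [0, 0, 0], "hand": 60}, {"translation": [0, 0, 0], "twist": [0, -5, 0], "hand": 60}, {"translation": [0, 0, 0], "twist": [0, -7, 0], "hand": 60}, {"translation": [0, 0, 0], "twist": [0, -7, 0], "hand": 60}, {"translation": [0, 0, 0], "twist": [0, -7, 0], "hand": 60}, {"translation": [0, 0, 0], "twist": [0, -7, 0], "hand": 60}, {"translation": [0, 0, 0], "twist": [0, -7, 0], "hand": 60}, {"translation": [0, 0, 0], "twist": [0, -7, 0], "hand": 60}, {"translation": [0, 0, 0], "twist": [0, -7, 0], "hand": 60}, {"translation": [0, 0, 0], "twist": [0, -7, 0], "hand": 60}])

```text
time_s: 25.98
eef_pos: [0.5942, -0.3029, 0.0259]
orientation: [-1.571, 0.0, -2.107]
wrist_force: [0.2, -1.0, 0.5]
grip_width: 0.768
```

carry_out(increments=[{"translation": [0, 0, 0], "twist": [0, -7, 0], "hand": 60}, {"translation": [0, 0, 0], "twist": [0, -7, 0], "hand": 60}, {"translation": [0, 0, 0], "twist": [0, -7, 0], "hand": 60}, {"translation": [0, 0, 0], "twist": [0, -7, 0], "hand": 60}, {"translation": [0, 0, 0], "twist": [0, -1, 0], "hand": 70}, {"translation": [0, 1, 0], "twist": [0, 0, 0], "hand": 90}, {"translation": [0, 0, 0], "twist": [0, 0, 0], "hand": 105}, {"translation": [0, 0, 0], "twist": [0, 0, 0], "hand": 110}])

```text
time_s: 26.65
eef_pos: [0.5942, -0.3029, 0.0249]
orientation: [-1.571, 0.0, -1.61]
wrist_force: [0.0, 0.2, 0.0]
grip_width: 0.572
```

```bash
python3 plan.py .5944 -.3031 .025 -92.1;python3 - <<'E'
from rig import cams,ctrl
from h import *
ds={n:cams.get_image(n) for n in ["side"]}
a=ds["side"]["pixels"][120:200,250:360]
cv2.imwrite("pics/s14.png",cv2.resize(a,None,fx=7,fy=7))
E
```

```text
t 26.65 pos [ 594.2 -302.9   24.9] rpy [-9.001e+01  1.000e-02 -9.224e+01] F [0.  0.2 0. ] w 48.6
twist y total -0.14 then tool x 0.2 y -0.1 z 0.2
```

View pics/s14.png

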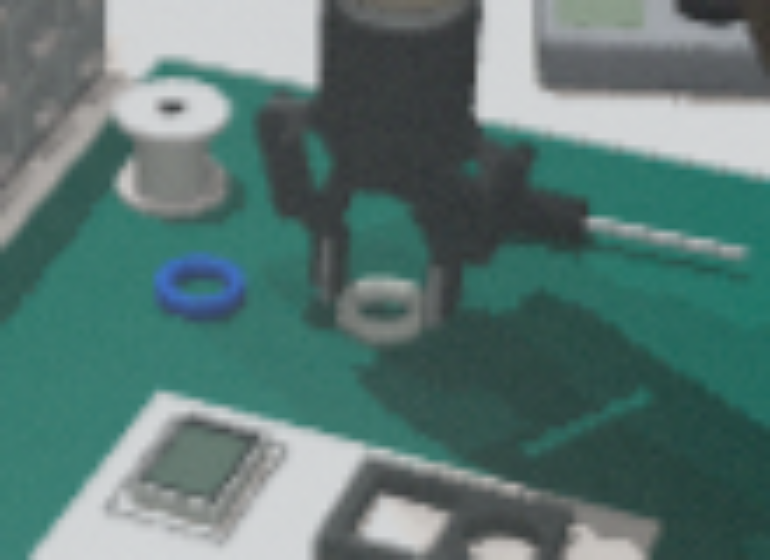

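carry_out(increments=[{"translation": [0, 0, 0], "twist": [0, 0, 0], "hand": 115}, {"translation": [0, 0, 0], "twist": [0, 0, 0], "hand": 120}, {"translation": [0, 0, 0], "twist": [0, 0, 0], "hand": 130}, {"translation": [0, 0, 0], "twist": [0, 0, 0], "hand": 135}, {"translation": [0, 0, 0], "twist": [0, 0, 0], "hand": 135}, {"translation": [0, 0, 0], "twist": [0, 0, 0], "hand": 135}, {"translation": [0, 0, 0], "twist": [0, 0, 0], "hand": 135}], squeeze=20)

```text
time_s: 27.28
eef_pos: [0.5944, -0.303, 0.0255]
orientation: [-1.57, -0.0, -1.607]
wrist_force: [-0.5, 0.4, 5.1]
grip_width: 0.518
```

```bash
python3 plan.py .5944 -.3031 .025 -92.1
```

```text
t 27.28 pos [ 594.4 -303.    25.5] rpy [-8.997e+01 -1.000e-02 -9.210e+01] F [-0.5  0.4  5.1] w 44.0
twist y total 0.0 then tool x 0.1 y 0.5 z 0.1
```

carry_out(increments=[{"translation": [0, -5, 0], "twist": [0, 0, 0], "hand": 135}, {"translation": [0, -15, 0], "twist": [0, 0, 0], "hand": 135}, {"translation": [0, -25, 0], "twist": [0, 0, 0], "hand": 135}, {"translation": [0, -35, 0], "twist": [0, 0, 0], "hand": 135}, {"translation": [0, 0, 0], "twist": [0, 0, 0], "hand": 135}])

```text
time_s: 27.7
eef_pos: [0.5961, -0.3041, 0.1111]
orientation: [-1.564, -0.004, -1.607]
wrist_force: [-0.2, -0.3, 0.2]
grip_width: 0.517
```

```bash
python3 plan.py .5132 -.0307 .105 -92.1;python3 - <<'E'
from rig import cams,ctrl
from h import *
ds={n:cams.get_image(n) for n in ["side"]}
a=ds["side"]["pixels"][80:240,220:380]
cv2.imwrite("pics/s15.png",cv2.resize(a,None,fx=3.7,fy=3.7))
E
```

```text
t 27.7 pos [ 596.1 -304.1  111.1] rpy [-89.61  -0.23 -92.08] F [-0.2 -0.3  0.2] w 43.9
twist y total 0.02 then tool x -270.2 y 6.1 z -92.9
```

View pics/s15.png

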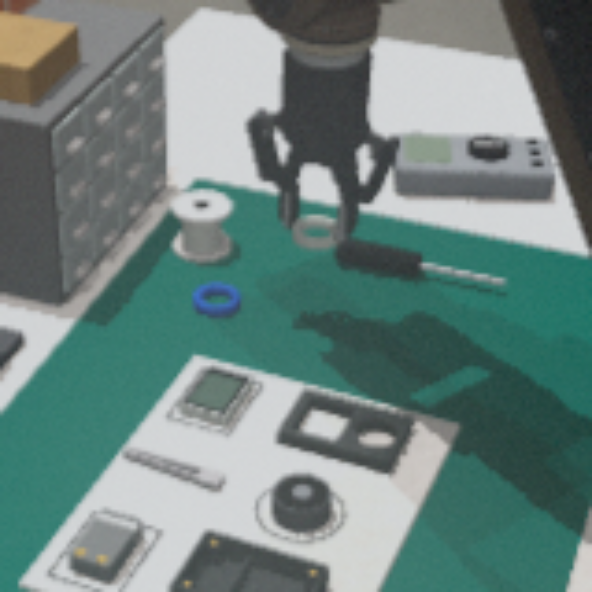

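The ring is lifted level. I'll look quickly from the top to see whether the speaker is visible and where it stands.

Run:
```python
from rig import cams,ctrl
from h import *
import pickle
ds={n:cams.get_image(n) for n in ["side","top"]}
pickle.dump(ds,open("ds3.pkl","wb"))
cv2.imwrite("pics/t15.png",cv2.resize(ds["top"]["pixels"][140:290,215:375],None,fx=4,fy=4))
cv2.imwrite("pics/s16.png",cv2.resize(ds["side"]["pixels"][160:260,230:370],None,fx=5,fy=5))
```

```text
(no output)
```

View pics/t15.png

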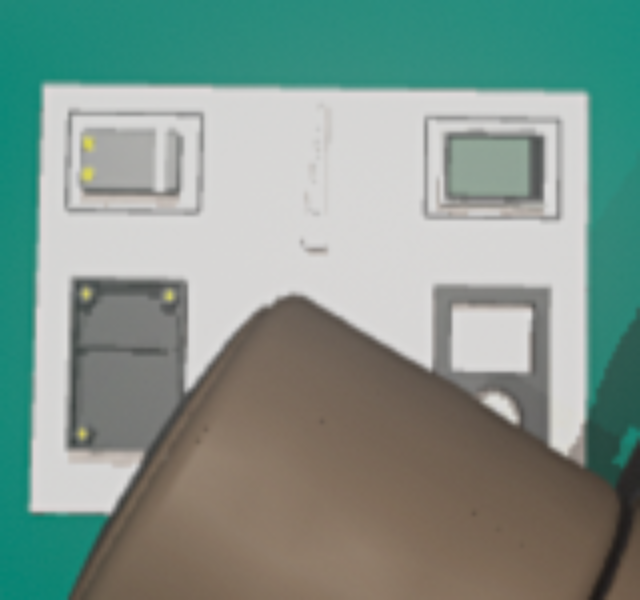

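View pics/s16.png

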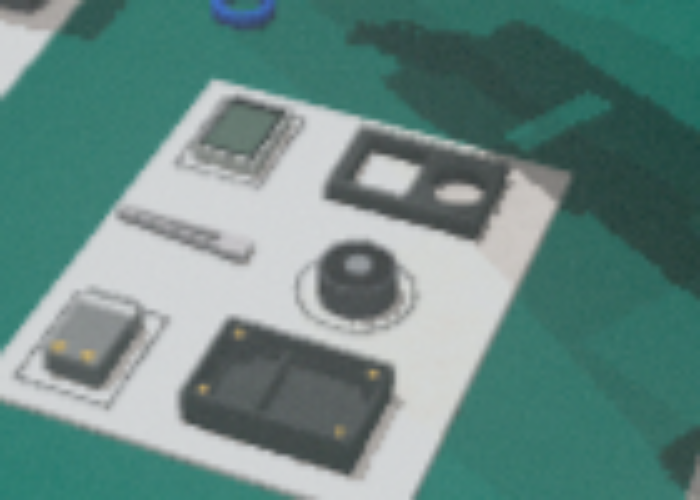

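From the side the speaker's base is centred in the circle (crop (357,291)). Battery and display look centred from above. Carrying the ring over.

carry_out(increments=[{"translation": [-20, 0, -7], "twist": [0, 0, 0], "hand": 135}, {"translation": [-32, 0, -11], "twist": [0, 0, 0], "hand": 135}, {"translation": [-32, 0, -11], "twist": [0, 0, 0], "hand": 135}, {"translation": [-32, 0, -11], "twist": [0, 0, 0], "hand": 135}, {"translation": [-32, 0, -11], "twist": [0, 0, 0], "hand": 135}, {"translation": [-32, 0, -11], "twist": [0, 0, 0], "hand": 135}, {"translation": [-32, 0, -11], "twist": [0, 0, 0], "hand": 135}, {"translation": [-28, 0, -9], "twist": [0, 0, 0], "hand": 135}, {"translation": [-18, 0, -6], "twist": [0, 0, 0], "hand": 135}, {"translation": [-8, 3, -3], "twist": [0, 0, 0], "hand": 135}, {"translation": [0, 0, 0], "twist": [0, 0, 0], "hand": 135}, {"translation": [0, 0, 0], "twist": [0, 0, 0], "hand": 135}])

```text
time_s: 28.85
eef_pos: [0.5131, -0.0341, 0.1014]
orientation: [-1.572, 0.0, -1.607]
wrist_force: [-0.0, 0.4, -0.8]
grip_width: 0.515
```

```bash
python3 plan.py .5132 -.0307 .0525 -92.1
```

```text
t 28.85 pos [513.1 -34.1 101.4] rpy [-9.005e+01  1.000e-02 -9.205e+01] F [-0.   0.4 -0.8] w 43.8
twist y total 0.05 then tool x -3.4 y 48.9 z -0.0
```

carry_out(increments=[{"translation": [-3.2, 12, 0], "twist": [0, 0, 0], "hand": 135}, {"translation": [0, 12, 0], "twist": [0, 0, 0], "hand": 135}, {"translation": [0, 10, 0], "twist": [0, 0, 0], "hand": 135}, {"translation": [0, 7, 0], "twist": [0, 0, 0], "hand": 135}, {"translation": [0, 4, 0], "twist": [0, 0, 0], "hand": 135}, {"translation": [0, 1.5, 0], "twist": [0, 0, 0], "hand": 135}, {"translation": [0, 0, 0], "twist": [0, 0, 0], "hand": 135}, {"translation": [0, 0, 0], "twist": [0, 0, 0], "hand": 135}])

```text
time_s: 29.52
eef_pos: [0.5133, -0.0308, 0.0558]
orientation: [-1.57, 0.0, -1.607]
wrist_force: [-0.0, 0.6, -0.6]
grip_width: 0.511
```

```bash
python3 plan.py .5132 -.0307 .052 -92.1;python3 - <<'E'
from rig import cams,ctrl
from h import *
ds={n:cams.get_image(n) for n in ["side"]}
a=ds["side"]["pixels"][170:250,250:350]
cv2.imwrite("pics/s17.png",cv2.resize(a,None,fx=7,fy=7))
E
```

```text
t 29.52 pos [513.3 -30.8  55.8] rpy [-89.98   0.   -92.09] F [-0.   0.6 -0.6] w 43.4
twist y total 0.01 then tool x -0.1 y 3.8 z -0.1
```

View pics/s17.png

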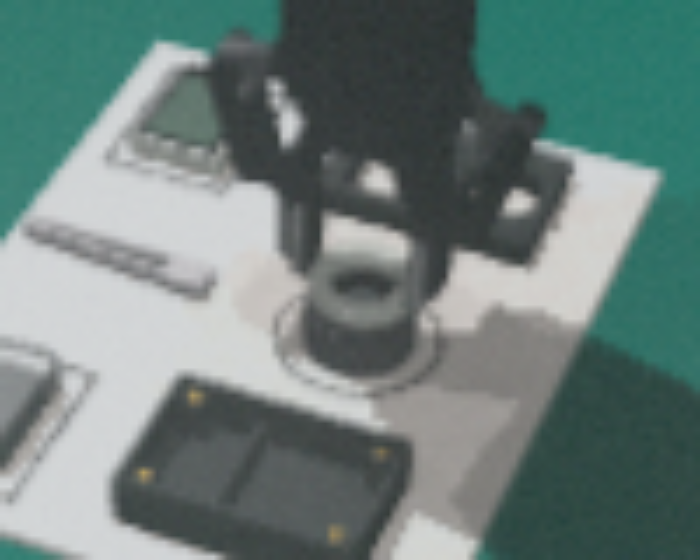

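The ring hangs directly above the speaker (crop about (362,285)). Lowering the last millimetres.

carry_out(increments=[{"translation": [0, 2, 0], "twist": [0, 0, 0], "hand": 135}, {"translation": [0, 1.5, 0], "twist": [0, 0, 0], "hand": 135}, {"translation": [0, 0, 0], "twist": [0, 0, 0], "hand": 135}, {"translation": [0, 0, 0], "twist": [0, 0, 0], "hand": 135}])

```text
time_s: 29.9
eef_pos: [0.513, -0.0306, 0.0521]
orientation: [-1.571, 0.0, -1.607]
wrist_force: [1.1, -0.1, 0.7]
grip_width: 0.511
```

```bash
python3 plan.py .5132 -.0307 .0517 -92.1
```

```text
t 29.9 pos [513.  -30.6  52.1] rpy [-9.000e+01  1.000e-02 -9.208e+01] F [ 1.1 -0.1  0.7] w 43.5
twist y total 0.02 then tool x 0.1 y 0.4 z 0.2
```

carry_out(increments=[{"translation": [0, 0.4, 0], "twist": [0, 0, 0], "hand": 135}, {"translation": [0, 0, 0], "twist": [0, 0, 0], "hand": 135}, {"translation": [0, 0, 0], "twist": [0, 0, 0], "hand": 122}, {"translation": [0, 0, 0], "twist": [0, 0, 0], "hand": 112}, {"translation": [0, 0, 0], "twist": [0, 0, 0], "hand": 95}, {"translation": [0, 0, 0], "twist": [0, 0, 0], "hand": 80}, {"translation": [0, 0, 0], "twist": [0, 0, 0], "hand": 80}, {"translation": [0, -5, 0], "twist": [0, 0, 0], "hand": 80}, {"translation": [0, -15, 0], "twist": [0, 0, 0], "hand": 80}, {"translation": [0, -30, 0], "twist": [0, 0, 0], "hand": 80}, {"translation": [0, -35, 0], "twist": [0, 0, 0], "hand": 80}, {"translation": [0, -35, 0], "twist": [0, 0, 0], "hand": 80}])

```text
time_s: 30.9
eef_pos: [0.5126, -0.0305, 0.1731]
orientation: [-1.572, 0.0, -1.607]
wrist_force: [0.3, -0.1, 0.9]
grip_width: 0.686
```

carry_out(increments=[{"translation": [-35, -5, 0], "twist": [0, 0, 0], "hand": 80}, {"translation": [-40, 0, 0], "twist": [0, 0, 0], "hand": 80}, {"translation": [-40, 0, 0], "twist": [0, 0, 0], "hand": 80}, {"translation": [-40, 0, 0], "twist": [0, 0, 0], "hand": 80}, {"translation": [-40, 0, 0], "twist": [0, 0, 0], "hand": 80}, {"translation": [-40, 0, 0], "twist": [0, 0, 0], "hand": 80}, {"translation": [-40, 0, 0], "twist": [0, 0, 0], "hand": 80}, {"translation": [-40, 0, 0], "twist": [0, 0, 0], "hand": 80}, {"translation": [-40, 0, 0], "twist": [0, 0, 0], "hand": 80}, {"translation": [-40, 0, 0], "twist": [0, 0, 0], "hand": 80}, {"translation": [0, 0, 0], "twist": [0, 0, 0], "hand": 80}])

```text
time_s: 31.82
eef_pos: [0.5268, 0.37, 0.1769]
orientation: [-1.57, 0.002, -1.603]
wrist_force: [0.1, -0.8, 0.9]
grip_width: 0.686
```

```bash
python3 plan.py .5132 -.0307 .0517 -92.1;python3 - <<'E'
from rig import cams,ctrl
from h import *
import pickle
ds={n:cams.get_image(n) for n in ["side","top"]}
pickle.dump(ds,open("ds4.pkl","wb"))
cv2.imwrite("pics/t20.png",cv2.resize(ds["top"]["pixels"][140:290,215:375],None,fx=4,fy=4))
cv2.imwrite("pics/s20.png",cv2.resize(ds["side"]["pixels"][160:260,230:370],None,fx=5,fy=5))
E
```

```text
t 31.82 pos [526.8 370.  176.9] rpy [-89.93   0.11 -91.85] F [ 0.1 -0.8  0.9] w 58.3
twist y total 0.25 then tool x 400.9 y 125.2 z 1.1
```

View pics/t20.png

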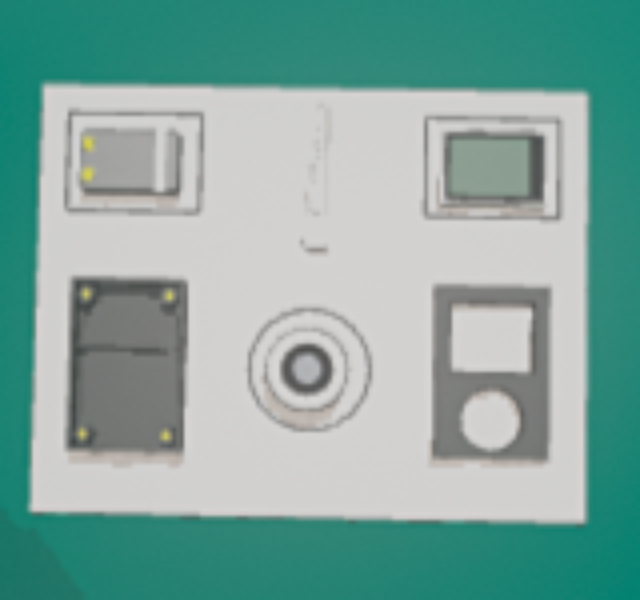

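View pics/s20.png

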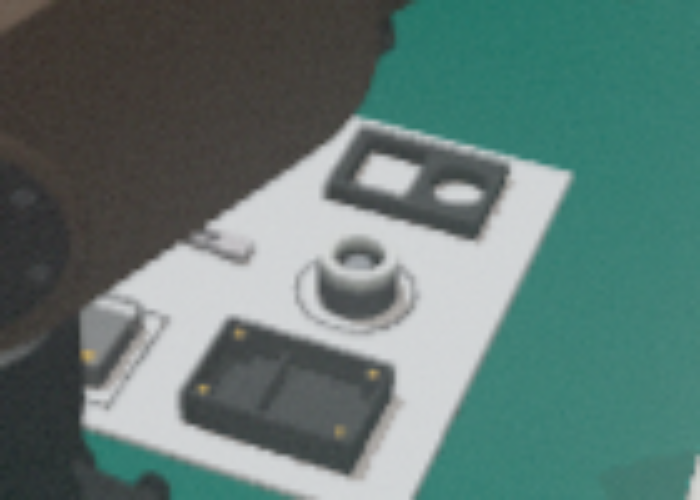

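Everything is in place: the ring on the speaker is at top crop (306,368), battery (130,160) and display (493,167). I'll check numerically by overlaying the outlines expected for perfect placement on the top view.

Run:
```python
from fit import *
from board import lines
import pickle
ds=pickle.load(open("ds4.pkl","rb")); T=ds["top"]
p=np.array([.5131,-.0307,np.radians(-2.14)]); R=Ro.from_euler('z',p[2]).as_matrix()[:2,:2]
def W(x,y): return p[:2]+R@[x,y]
k=10
tiles=[]
def draw(c,sets,half=20):
    u=proj(T,c)[0]; x0,y0=(u-half).astype(int); im=cv2.resize(T["pixels"][y0:y0+2*half,x0:x0+2*half],None,fx=k,fy=k,interpolation=cv2.INTER_CUBIC)
    for P,col in sets:
        q=((proj(T,P)-[x0,y0]+.5)*k-.5); cv2.polylines(im,[np.round(q*16).astype(np.int32)],True,col,1,shift=4,lineType=cv2.LINE_AA)
    return im
def rect(c,a,b,z,w):
    s=np.array([[-a,-b],[a,-b],[a,b],[-a,b]])/2; return np.c_[s@Ro.from_euler('z',w).as_matrix()[:2,:2].T+c,np.full(4,z)]
out=[]
for sy,dm in((1,(.036,.058,.02)),(-1,(.044,.062,.012))):
    c=W(.12,.105*sy); out.append(draw([*c,.006],[(rect(c,dm[0],dm[1],.006+dm[2],p[2]),(0,0,255)),(rect(c,.058,.078,.006,p[2]),(255,0,0))]))
cv2.imwrite("pics/chk1.png",np.hstack(out))
c=p[:2]
cv2.imwrite("pics/chk2.png",draw([*c,.006],[(circ([*c,.006],.036,0),(255,0,0)),(circ([*c,.006],.024,.022),(0,255,0)),(circ([*c,.006],.023,.032),(0,0,255)),(circ([*c,.006],.015,.032),(0,0,255))]))
```

```text
(no output)
```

View pics/chk1.png

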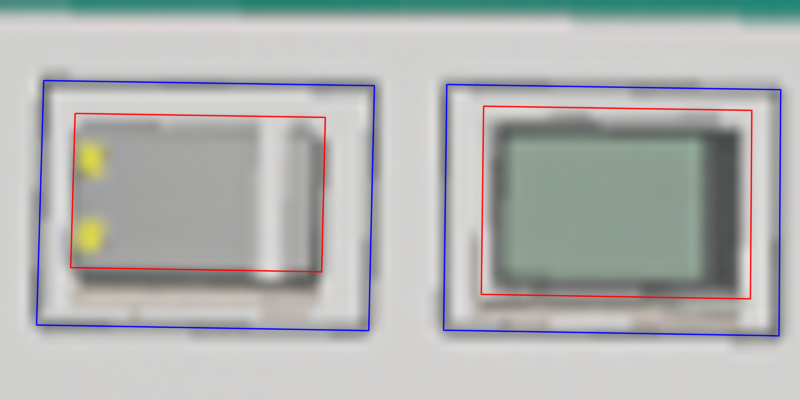

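View pics/chk2.png

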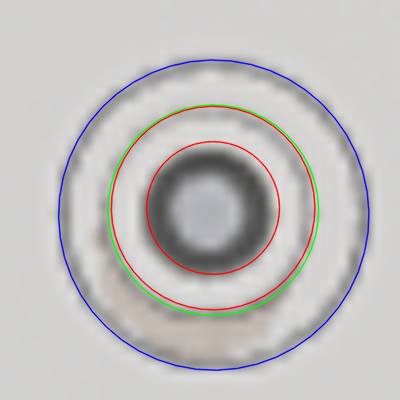

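Everything checks within about 1 mm. The printed rectangles show about 0.5 px lower than my model outline, and the parts shift by the same amount, so they are centred relative to the outlines. The ring is concentric with the speaker and the circle. The tweezers are where they were, and the gripper is in free air. Handing in.

Run:
```python
from rig import ctrl
print(ctrl.hand_in()); o=ctrl.get_obs(); print(o["time_s"],o["wrist_force"])
```

```text
the job is handed in; nothing more can be done
None
the job is handed in; nothing more can be done
```

All four parts are set out on the board as asked, and I handed the job in at about 32 s of the 120 s allowed.

- **Battery:** contacts up in the outline behind the back shell (the left one), with its long side along the outline's long side.
- **Display:** screen up in the outline behind the front shell (the right one), also with its long side along the outline's.
- **Speaker and ring:** the speaker stands in the middle of the circle. The aluminium ring lies flat and centred on top of it. I left the blue ring alone.

**Final checks:** an overlay on the top picture put each part within about 1 mm of centre. The tweezers sit where they were. I saw no sign of the jar or screwdriver moving, but I did not measure them again at the end. The gripper was clear of everything at hand-in.

**Disagreements in the measurements:**
- **Cameras:** the two disagreed by a steady 3–4 mm. I trusted the top one, because it matched the robot's own position within 1 mm at each grasp.
- **Outlines:** the printed rectangles showed about half a pixel off my fitted board model. I judged the final centring against the printed lines.
- **Grip widths:** the gripper read 1–2.5 mm under the true sizes throughout.

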